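# Level the glaze-jar rack with a chock and fill its empty pockets

### The arm

A 7-joint arm with a two-finger parallel gripper is mounted at the origin on a cart in front of the work surface, level with it; the furniture and walls round the work are solid. World frame = base frame: x ahead of the robot, y to its left, z up, the work surface at z = 0. Lengths are in m, angles in rad, forces in N, time in s.
With the tool pointing down it reaches from about 0.425 to 1.025 m from the base axis. Payload 9.4 kg.
Tool frame: the origin (TCP) lies at the very end of the fingers, on their centre line; the grasp point (between the pads) lies behind it (bot.tcp_to_grasp is the y of the grasp point in the tool frame, in m); y points along the fingers, x is the direction in which the jaws open and shut, and the axes are right-handed (so a half turn about y gives the same grasp; the last joint's range is limited). The gripper opens to 85 mm and grips with 20 to 120 N. Pads are 22 mm wide; open, the fingers measure 114 mm over their backs; the gripper's body (76 mm by 85 mm) begins 54 mm behind the grasp point. The pads swing forward as they close: fully open they stand 13 mm farther back than shut.
Start: joints at [-1.188, 0.599, -0.003, 1.599, 0.002, 0.943, -0.08], TCP at [0.322, 0.65, 0.231] pointing down, gripper open.
Joint ranges: [-2.57, 2.57], [-0.35, 1.97], [-1.29, 1.29], [0.11, 2.56], [-1.05, 4.19], [0.11, 1.86], [-2.63, 2.63]. Speed limits (rad/s): [2.22, 2.22, 3.01, 3.01, 3.14, 3.14, 3.14].

### API

Orientations are given as a unit quaternion [w, x, y, z].
In Python, from plant import bot, grab_frame gives the robot as it stands. The module is installed in compiled form; this text tells all that it offers.
- The arm moves only by the shell command python3 -m pendant 'ROWS' [FORCE]. ROWS is JSON, a list of rows, each an object of numbers: "wx", "wy", "wz": the turn, a rotation vector about the world's x, y, z in rad; "x", "y", "z": the shift along the world's x, y, z in m; "fingers": the finger opening in m, from 0 to 0.0854. In form: [{"wx": .., "wy": .., "wz": .., "x": .., "y": .., "z": .., "fingers": ..}, ...]. A call has 1 to 12 rows; each row shifts and turns the pose as measured when the row begins; what a row does not reach is not made up. A row lasts 1/8 s, in which the tool goes at most 62.5 mm and 10.7 degrees, less where a joint would pass 70% of its speed; a pose out of reach is approached as far as the arm can. A call with a gripper value outside its range is refused whole. The fingers move at their own pace and stop on an object; FORCE is the grip in N (left out, the last holds). Time passes only in rows, so rows that do not move let the fingers close. It gives the time, the measured TCP pose, the force and the opening at its end, in the units of the state.
- bot.observe(): the state, without advancing time (a new reading comes with each control period).
- grab_frame(name): name is "side" or "top"; returns a dict with "color" (480x640x3 uint8, red, green, blue), "vertical_fov" (degrees; the focal length in pixels is half the picture's height over the tangent of half this angle, whatever the lens; pixels are square), "cx", "cy" (the principal point, pixels), "R" (3x3) and "t" (3): a world point X has camera coordinates R X + t. Camera axes: x right, y down, z forward; pixel columns grow to the right and rows downward; lengths in m; the calibration is good to about 2 mm. A picture is of the moment at which its call begins. There is no depth.
- bot.hand_in(): hands the job in, once; it reports no verdict.
The state is a dict: "time": time; "q": joint angles; "joint_velocities": joint speeds; "tau": joint torques, N m; "ee_pos": TCP position; "orientation": TCP orientation; "wrist_force": force on the tool from outside, world axes, zero at the start; "ft_torque": the same for the moment, N m; "gripper_width": opening from 0.0 (shut) to 1.0 (fully open).
Only numpy, scipy, OpenCV 4.12 (cv2) and the standard library are available. Lean on these libraries where they do the work, as an engineer would, in place of code of your own. Each camera call takes 0.05 s, during which the arm holds its last target.

### The job

First level the sagging jar rack: slide the grey chock, thin end first, under the free edge of its deck until the pointer stands at the black height mark, and leave the chock there. Then put one spare glaze jar, upright and fully down, into every empty pocket of the rack; leave the jars that are already in the rack where they are, and leave any surplus spare standing upright on the cabinet top.

Things in the scene. Friction and masses are not known exactly. Their poses are not given: they have to be found in the camera images.
- mark (a point): Height mark: middle of a black band 6 mm high round the white gauge post (12x16x46 mm) at the near right corner of the jar rack, 34 mm above the cabinet top. The rack stands fixed on the left half of the cabinet. Axes of the rack: z up, x away from the robot (within 0.1 rad), y to the left, toward the hinge.
- pointer (a point): Tip of the steel pointer on the near face of the rack's deck, next to the mark (8 mm behind it in x). At the start it is 10 mm below the mark; at the mark's height the deck is level. The bar under the free edge has its centre line 12.5 mm farther out (-y) than the pointer. Axes of the deck.
- deck: Light wooden deck of the rack, 182 mm (x) by 165 mm (y), hinged about x on its left (+y) edge, 25 mm up, where its origin lies mid-length. Its free right edge sags by 0.067 rad, can be lifted to 0.093 rad past level and falls back unless held. Under that edge is a steel bar of radius 4 mm: underside 9 mm up when sagging, 20 mm when level. Below it is open space 100 mm deep over the middle 130 mm of the edge.
- chock: Loose grey chock, a solid wedge 115x30 mm: tail 35 mm long and 27 mm high, then an 80 mm ramp falling evenly (0.3 mm per mm) to a 3 mm thick tip. Lies flat right of the rack, tip roughly toward it; about 120 g. Origin mid-underside, x from tail to tip, z up. Friction holds it under the bar against the 2 to 7 N of the deck. When level, about 57 mm of it is past the bar's centre line.
- chock_tail (a point): Centre of the chock's flat tail block, 13.5 mm above its underside and 17.5 mm from its end; the place to hold it (30 mm wide). A fixed storage jar 115 mm tall stands behind its way to the rack, its near side 0.534 m in x ahead of the robot base.
- chock_tip (a point): Middle of the chock's thin tip edge, 97.5 mm from chock_tail along its x, 1.5 mm above its underside.
- pocket0 (a point): Pocket 0: where the middle of a seated jar is, 30.5 mm above the pocket floor. Six square pockets 53 mm wide, 14 mm deep, bevelled, rim 16.5 mm below this point: 0,1,2 on the hinge side, 3,4,5 on the free side, number growing away from the robot; pitch 58 mm along x, 74 mm along y, so fingers fit beside a jar only along y (27 mm between jars). Axes of the deck.
- held0_mid (a point): Middle (half-way up) of the glaze jar in pocket 0 from the start; absent in some starts, the pocket is then empty. Round jar, 47 mm in diameter, 61 mm tall, 145 g, with a dark screw lid 44 mm in diameter over the top 17 mm; z is its axis.
- pocket1 (a point): Pocket 1: where the middle of a seated jar is, 30.5 mm above the pocket floor. Six square pockets 53 mm wide, 14 mm deep, bevelled, rim 16.5 mm below this point: 0,1,2 on the hinge side, 3,4,5 on the free side, number growing away from the robot; pitch 58 mm along x, 74 mm along y, so fingers fit beside a jar only along y (27 mm between jars). Axes of the deck.
- held1_mid (a point): Middle (half-way up) of the glaze jar in pocket 1 from the start; absent in some starts, the pocket is then empty. Round jar, 47 mm in diameter, 61 mm tall, 145 g, with a dark screw lid 44 mm in diameter over the top 17 mm; z is its axis.
- pocket2 (a point): Pocket 2: where the middle of a seated jar is, 30.5 mm above the pocket floor. Six square pockets 53 mm wide, 14 mm deep, bevelled, rim 16.5 mm below this point: 0,1,2 on the hinge side, 3,4,5 on the free side, number growing away from the robot; pitch 58 mm along x, 74 mm along y, so fingers fit beside a jar only along y (27 mm between jars). Axes of the deck.
- held2_mid (a point): Middle (half-way up) of the glaze jar in pocket 2 from the start; absent in some starts, the pocket is then empty. Round jar, 47 mm in diameter, 61 mm tall, 145 g, with a dark screw lid 44 mm in diameter over the top 17 mm; z is its axis.
- pocket3 (a point): Pocket 3: where the middle of a seated jar is, 30.5 mm above the pocket floor. Six square pockets 53 mm wide, 14 mm deep, bevelled, rim 16.5 mm below this point: 0,1,2 on the hinge side, 3,4,5 on the free side, number growing away from the robot; pitch 58 mm along x, 74 mm along y, so fingers fit beside a jar only along y (27 mm between jars). Axes of the deck.
- held3_mid (a point): Middle (half-way up) of the glaze jar in pocket 3 from the start; absent in some starts, the pocket is then empty. Round jar, 47 mm in diameter, 61 mm tall, 145 g, with a dark screw lid 44 mm in diameter over the top 17 mm; z is its axis.
- pocket4 (a point): Pocket 4: where the middle of a seated jar is, 30.5 mm above the pocket floor. Six square pockets 53 mm wide, 14 mm deep, bevelled, rim 16.5 mm below this point: 0,1,2 on the hinge side, 3,4,5 on the free side, number growing away from the robot; pitch 58 mm along x, 74 mm along y, so fingers fit beside a jar only along y (27 mm between jars). Axes of the deck.
- held4_mid (a point): Middle (half-way up) of the glaze jar in pocket 4 from the start; absent in some starts, the pocket is then empty. Round jar, 47 mm in diameter, 61 mm tall, 145 g, with a dark screw lid 44 mm in diameter over the top 17 mm; z is its axis.
- pocket5 (a point): Pocket 5: where the middle of a seated jar is, 30.5 mm above the pocket floor. Six square pockets 53 mm wide, 14 mm deep, bevelled, rim 16.5 mm below this point: 0,1,2 on the hinge side, 3,4,5 on the free side, number growing away from the robot; pitch 58 mm along x, 74 mm along y, so fingers fit beside a jar only along y (27 mm between jars). Axes of the deck.
- held5_mid (a point): Middle (half-way up) of the glaze jar in pocket 5 from the start; absent in some starts, the pocket is then empty. Round jar, 47 mm in diameter, 61 mm tall, 145 g, with a dark screw lid 44 mm in diameter over the top 17 mm; z is its axis.
- spare0_mid (a point): Middle (half-way up) of a spare glaze jar standing upright on the cabinet top, right of the chock: the same kind, 47 mm in diameter, 61 mm tall, 145 g; z is its axis. The spares are alike for the job; there may be one more than there are empty pockets. Big fixed storage jars, 110 to 180 mm tall, stand along the back, 30 mm or more beyond the farthest spares.
- spare1_mid (a point): Middle (half-way up) of a spare glaze jar standing upright on the cabinet top, right of the chock: the same kind, 47 mm in diameter, 61 mm tall, 145 g; z is its axis. The spares are alike for the job; there may be one more than there are empty pockets. Big fixed storage jars, 110 to 180 mm tall, stand along the back, 30 mm or more beyond the farthest spares.
- spare2_mid (a point): Middle (half-way up) of a spare glaze jar standing upright on the cabinet top, right of the chock: the same kind, 47 mm in diameter, 61 mm tall, 145 g; z is its axis. The spares are alike for the job; there may be one more than there are empty pockets. Big fixed storage jars, 110 to 180 mm tall, stand along the back, 30 mm or more beyond the farthest spares.
- spare3_mid (a point): Middle (half-way up) of a spare glaze jar standing upright on the cabinet top, right of the chock: the same kind, 47 mm in diameter, 61 mm tall, 145 g; z is its axis. The spares are alike for the job; there may be one more than there are empty pockets. Big fixed storage jars, 110 to 180 mm tall, stand along the back, 30 mm or more beyond the farthest spares.
- spare4_mid (a point): Middle (half-way up) of a spare glaze jar standing upright on the cabinet top, right of the chock: the same kind, 47 mm in diameter, 61 mm tall, 145 g; z is its axis. The spares are alike for the job; there may be one more than there are empty pockets. Big fixed storage jars, 110 to 180 mm tall, stand along the back, 30 mm or more beyond the farthest spares.
Things that resemble listed ones, but are neither listed nor needed, are in the scene too. What is shaped like the part that bears spare3_mid but turquoise is not meant.

How it is judged:
On the way:
1. The deck stands level (pointer within 3 mm of the height mark), held up by the chock, before any spare jar is at the rack (z of pointer in the frame of mark between -0.003 and 0.003 m and contact force between chock and deck above 0.3 N and distance between each of spare0_mid, spare1_mid, spare2_mid, spare3_mid, spare4_mid and pocket0 above 0.03 m and distance between each of spare0_mid, spare1_mid, spare2_mid, spare3_mid, spare4_mid and pocket1 above 0.03 m and distance between each of spare0_mid, spare1_mid, spare2_mid, spare3_mid, spare4_mid and pocket2 above 0.03 m and distance between each of spare0_mid, spare1_mid, spare2_mid, spare3_mid, spare4_mid and pocket3 above 0.03 m and distance between each of spare0_mid, spare1_mid, spare2_mid, spare3_mid, spare4_mid and pocket4 above 0.03 m and distance between each of spare0_mid, spare1_mid, spare2_mid, spare3_mid, spare4_mid and pocket5 above 0.03 m), for 0.2 s.
At the end, for the whole second after the job is handed in: Pointer within 3 mm of the mark, deck resting on the chock; every pocket holds one upright jar, its middle within 10 mm of the pocket point, the first jars in their own pockets; a surplus spare stands upright on the cabinet top; all at rest (z of pointer in the frame of mark between -0.003 and 0.003 m and contact force between chock and deck above 0.3 N and linear speed of chock below 0.02 m/s and distance between any of held0_mid, spare0_mid, spare1_mid, spare2_mid, spare3_mid, spare4_mid and pocket0 below 0.01 m and distance between any of held1_mid, spare0_mid, spare1_mid, spare2_mid, spare3_mid, spare4_mid and pocket1 below 0.01 m and distance between any of held2_mid, spare0_mid, spare1_mid, spare2_mid, spare3_mid, spare4_mid and pocket2 below 0.01 m and distance between any of held3_mid, spare0_mid, spare1_mid, spare2_mid, spare3_mid, spare4_mid and pocket3 below 0.01 m and distance between any of held4_mid, spare0_mid, spare1_mid, spare2_mid, spare3_mid, spare4_mid and pocket4 below 0.01 m and distance between any of held5_mid, spare0_mid, spare1_mid, spare2_mid, spare3_mid, spare4_mid and pocket5 below 0.01 m and distance between held0_mid and pocket0 below 0.01 m and distance between held1_mid and pocket1 below 0.01 m and distance between held2_mid and pocket2 below 0.01 m and distance between held3_mid and pocket3 below 0.01 m and distance between held4_mid and pocket4 below 0.01 m and distance between held5_mid and pocket5 below 0.01 m and angle between each of held0_mid, held1_mid, held2_mid, held3_mid, held4_mid, held5_mid, spare0_mid, spare1_mid, spare2_mid, spare3_mid, spare4_mid's own z axis and vertical below 0.15 rad and (distance between spare0_mid and pocket0 below 0.01 m or distance between spare0_mid and pocket1 below 0.01 m or distance between spare0_mid and pocket2 below 0.01 m or distance between spare0_mid and pocket3 below 0.01 m or distance between spare0_mid and pocket4 below 0.01 m or distance between spare0_mid and pocket5 below 0.01 m or height (world z) of spare0_mid below 0.04 m) and (distance between spare1_mid and pocket0 below 0.01 m or distance between spare1_mid and pocket1 below 0.01 m or distance between spare1_mid and pocket2 below 0.01 m or distance between spare1_mid and pocket3 below 0.01 m or distance between spare1_mid and pocket4 below 0.01 m or distance between spare1_mid and pocket5 below 0.01 m or height (world z) of spare1_mid below 0.04 m) and (distance between spare2_mid and pocket0 below 0.01 m or distance between spare2_mid and pocket1 below 0.01 m or distance between spare2_mid and pocket2 below 0.01 m or distance between spare2_mid and pocket3 below 0.01 m or distance between spare2_mid and pocket4 below 0.01 m or distance between spare2_mid and pocket5 below 0.01 m or height (world z) of spare2_mid below 0.04 m) and (distance between spare3_mid and pocket0 below 0.01 m or distance between spare3_mid and pocket1 below 0.01 m or distance between spare3_mid and pocket2 below 0.01 m or distance between spare3_mid and pocket3 below 0.01 m or distance between spare3_mid and pocket4 below 0.01 m or distance between spare3_mid and pocket5 below 0.01 m or height (world z) of spare3_mid below 0.04 m) and (distance between spare4_mid and pocket0 below 0.01 m or distance between spare4_mid and pocket1 below 0.01 m or distance between spare4_mid and pocket2 below 0.01 m or distance between spare4_mid and pocket3 below 0.01 m or distance between spare4_mid and pocket4 below 0.01 m or distance between spare4_mid and pocket5 below 0.01 m or height (world z) of spare4_mid below 0.04 m)); the robot touches nothing.
It fails at once if A jar that was in the rack from the start is taken out of its pocket (distance between held0_mid and pocket0 above 0.03 m or distance between held1_mid and pocket1 above 0.03 m or distance between held2_mid and pocket2 above 0.03 m or distance between held3_mid and pocket3 above 0.03 m or distance between held4_mid and pocket4 above 0.03 m or distance between held5_mid and pocket5 above 0.03 m).
Of held0, held1, held2, held3, held4, held5 only 1 to 2 are there at a start; the rules pass over those that are not, and their reading is None.
At some moment in a run one of spare0, spare1 may be knocked a few centimetres aside while the robot is not near it.
It also fails if it takes over 184 s, if anything falls off the work surface, if the arm or the gripper's body presses on something with over 40 N, if the wrist force passes 120 N, or if a joint passes its speed limit or range.

## Working session

There is one attempt and no reset: what is moved stays moved. The work goes in short steps, Python scripts to look and compute and a shell command to move; the robot and the scene stay as the last step left them, time stands still between calls to the robot, and variables do not carry over. Pictures are saved under pics/ and viewed, and the job is handed in when it is done.

```bash
mkdir -p pics; ls; cat > h.py <<'E'
import numpy as np,cv2
from plant import bot, grab_frame
def snap(n,f):
    d=grab_frame(n); cv2.imwrite('pics/'+f,d['color'][:,:,::-1]); np.savez('pics/'+f+'.npz',**d); return d
def foc(d): return d['color'].shape[0]/2/np.tan(np.radians(float(d['vertical_fov']))/2)
def proj(d,X):
    X=np.atleast_2d(X)@d['R'].T+d['t']; f=foc(d)
    return np.c_[X[:,0]/X[:,2]*f+d['cx'],X[:,1]/X[:,2]*f+d['cy']]
def ray(d,uv):
    f=foc(d); R=np.array(d['R']); o=-R.T@d['t']; v=R.T@np.array([(uv[0]-d['cx'])/f,(uv[1]-d['cy'])/f,1]); return o,v/np.linalg.norm(v)
def onz(d,uv,z):
    o,v=ray(d,uv); return o+v*(z-o[2])/v[2]
def tri(d1,u1,d2,u2):
    o1,v1=ray(d1,u1);o2,v2=ray(d2,u2)
    s=np.linalg.lstsq(np.c_[v1,-v2],o2-o1,rcond=None)[0]
    a=o1+v1*s[0];b=o2+v2*s[1]; return (a+b)/2,np.linalg.norm(a-b)
def load(f):
    z=np.load('pics/'+f+'.npz'); return {k:z[k] for k in z.files}
E
python3 - <<'E'
from h import *
for n in('side','top'):
    d=snap(n,n+'0.png'); print(n,d['vertical_fov'],d['cx'],d['cy'],d['R'],d['t'],-np.array(d['R']).T@d['t'])
print(bot.observe(), bot.tcp_to_grasp)
E
```

```text
pics
side 50.79995457575032 316.4418582159565 245.87143705370264 [[ 0.83841347 -0.54503391  0.00094282]
 [-0.27493437 -0.42441774 -0.86271703]
 [ 0.47061019  0.72305436 -0.5056861 ]] [-0.46806354  0.23811206  0.95883604] [ 0.00665796 -0.8473421   0.69073469]
top 48.7197862524036 312.9403504652298 241.69043392530835 [[-0.08782496 -0.99613381 -0.00205025]
 [-0.97433653  0.08633105 -0.20788286]
 [ 0.20725614 -0.01625967 -0.97815158]] [0.06350581 0.58912927 0.93538008] [0.38572429 0.0276091  1.03754359]
{'time': 0.1, 'q': array([-1.18770533,  0.6000732 , -0.00255275,  1.60007604,  0.00179941,
        0.9428897 , -0.07981593]), 'joint_velocities': array([ 0.00024533, -0.00172433, -0.00095925, -0.00142117,  0.00077137,
       -0.00088905,  0.00065139]), 'tau': array([ 4.70508880e-03, -7.77992678e+01,  1.56975165e+00, -2.58629662e+01,
        1.26718494e-02,  5.49256598e-03,  2.06815088e-05]), 'ee_pos': array([0.32154053, 0.6493123 , 0.23047355]), 'orientation': array([-0.6004668 ,  0.60108022,  0.37251399, -0.3733303 ]), 'wrist_force': array([-0.02678205, -0.07804048, -0.26603372]), 'ft_torque': array([ 0.02853511,  0.01963425, -0.02714762]), 'gripper_width': 0.9989183046313208} -0.0187
```

View pics/side0.png

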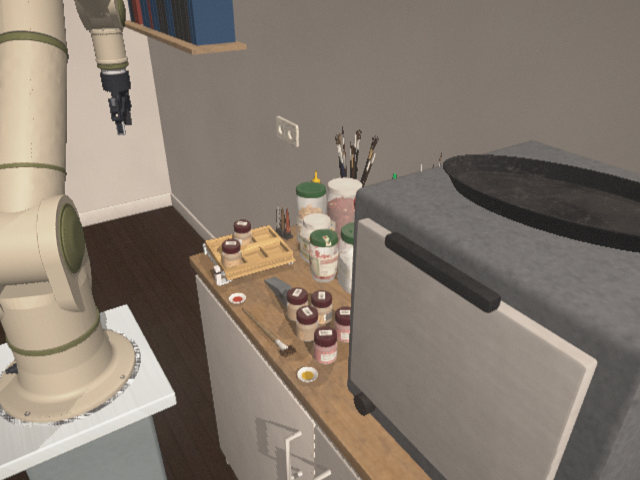

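View pics/top0.png

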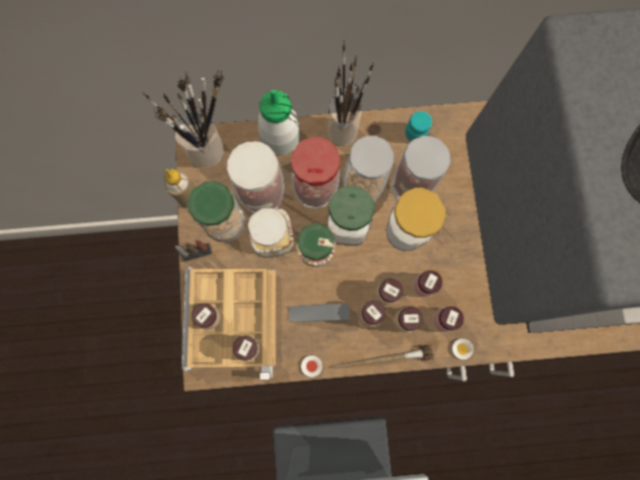

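```bash
python3 - <<'E'
from h import *
d=load('top0.png');c=d['color'][:,:,::-1]
cv2.imwrite('pics/top0a.png',cv2.resize(c[255:385,170:300],(780,780)[:2],interpolation=2)[:600*2][:780])
cv2.imwrite('pics/top0b.png',cv2.resize(c[250:390,270:480],(798,532),interpolation=2))
cv2.imwrite('pics/top0a.png',cv2.resize(c[255:385,170:300],(600,600),interpolation=2))
s=load('side0.png');c=s['color'][:,:,::-1]
cv2.imwrite('pics/side0a.png',cv2.resize(c[205:385,190:370],(600,600),interpolation=2))
E
```

```text
(no output)
```

View pics/top0a.png

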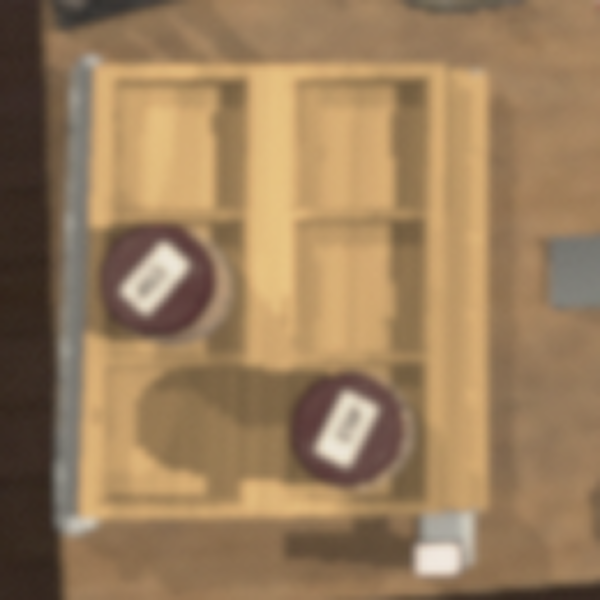

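View pics/top0b.png

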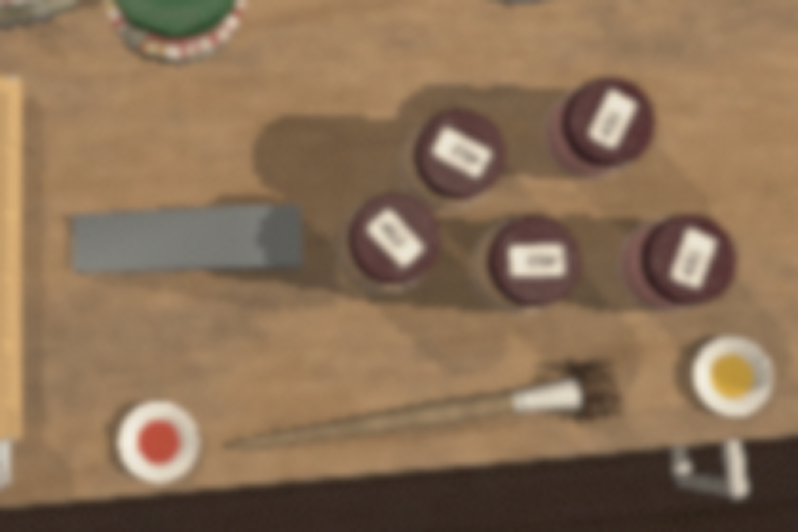

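View pics/side0a.png

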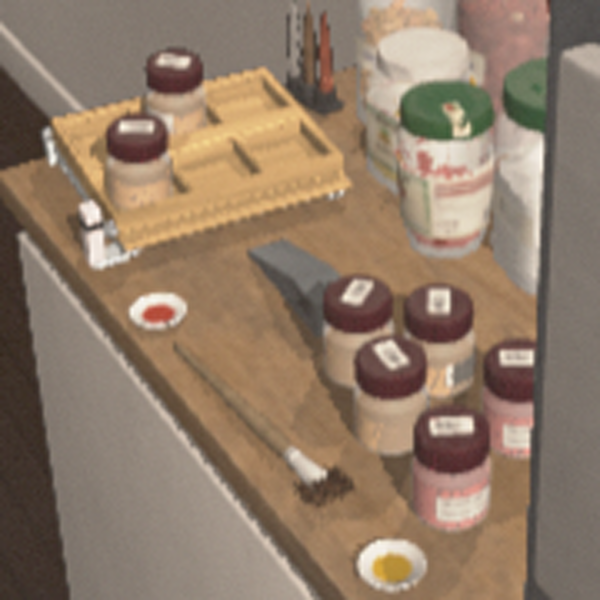

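```bash
cat >> h.py <<'E'
def lids(d,lo,hi,roi):
    c=d['color'].astype(int); x0,y0,x1,y1=roi
    hsv=cv2.cvtColor(d['color'],cv2.COLOR_RGB2HSV)
    m=((c.max(2)<105)&(c[:,:,0]-c[:,:,1]>12)&(abs(c[:,:,1]-c[:,:,2])<14)).astype(np.uint8)
    k=np.zeros_like(m);k[y0:y1,x0:x1]=m[y0:y1,x0:x1]
    k=cv2.morphologyEx(k,cv2.MORPH_OPEN,np.ones((3,3)))
    out=[]
    for q in cv2.findContours(k,cv2.RETR_EXTERNAL,cv2.CHAIN_APPROX_NONE)[0]:
        a=cv2.contourArea(cv2.convexHull(q))
        if lo<a<hi: 
            e=cv2.fitEllipse(cv2.convexHull(q)); out.append((np.round(e[0],1),np.round(e[1],1),a))
    return out
E
python3 - <<'E'
from h import *
t=load('top0.png')
for e in lids(t,150,1500,(180,260,480,380)): print(e,onz(t,e[0],.061))
c=t['color']; 
for uv in [(204,316),(212,316),(380,295),(340,330),(300,312),(335,312),(204,325),(395,320),(382,303)]: print(uv,c[uv[1],uv[0]])
m=(c.max(2).astype(int)-c.min(2)<25)&(c.max(2)<170)
m[:, :270]=0;m[:300]=0;m[330:]=0;m[:,360:]=0
m=m.astype(np.uint8)*255
q=max(cv2.findContours(m,0,1)[0],key=cv2.contourArea);print(cv2.minAreaRect(q),cv2.boxPoints(cv2.minAreaRect(q)))
cv2.imwrite('pics/m.png',cv2.resize(np.hstack([m[295:335,275:365],c[295:335,275:365,1]]),None,fx=4,fy=4,interpolation=0))
E
```

```text
(array([449.9, 318.4]), array([22.9, 24.8]), 408.5) [ 0.42789264 -0.22519997  0.061     ]
(array([409.9, 318.3]), array([23.4, 24.4]), 404.5) [ 0.43449578 -0.1524805   0.061     ]
(array([386.9, 291.9]), array([15.4, 21.3]), 178.0) [ 0.48621221 -0.11628284  0.061     ]
(array([428.9, 282.4]), array([21.9, 24.4]), 387.5) [ 0.49688547 -0.19581686  0.061     ]
(204, 316) [207 195 176]
(212, 316) [95 64 62]
(380, 295) [78 59 50]
(340, 330) [132 107  80]
(300, 312) [124 124 117]
(335, 312) [122 122 115]
(204, 325) [93 65 62]
(395, 320) [124 103  80]
(382, 303) [104  83  68]
((319.0313720703125, 312.4103698730469), (16.462602615356445, 59.985191345214844), 88.72696685791016) [[288.8633  304.84744]
 [348.8337  303.51474]
 [349.19943 319.9733 ]
 [289.22903 321.306  ]]
```

View pics/m.png

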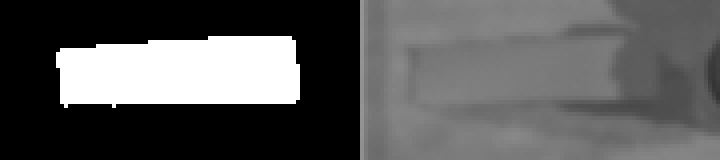

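```bash
python3 - <<'E'
import re
s=open('h.py').read()
s=re.sub(r"    m=\(\(c\.max.*\n","    m=((c[:,:,0]>1.3*c[:,:,1])&(c[:,:,1]-c[:,:,2]<9)&(c[:,:,0]<140)).astype(np.uint8)\n",s)
open('h.py','w').write(s)
E
python3 - <<'E'
from h import *
t=load('top0.png');s=load('side0.png')
L=[(e,onz(t,e[0],.061)) for e in lids(t,150,1500,(180,260,480,380))]
for e,p in L: print(e,p, proj(s,p)[0])
print('side')
for e in lids(s,80,1500,(190,200,360,380)): print(e)
# chock: row sides at columns
for u,z in ((290,.003),(345,.027),(332,.027)):
    col=t['color'][298:328,u].astype(int); print(u,(col.max(1)-col.min(1)).tolist())
for uv,z in (((289,306.5),.003),((289,320.5),.003),((349,303.5),.027),((349.5,319.5),.027)): print(uv,onz(t,uv,z))
E
```

```text
(array([445.9, 319.3]), array([22.6, 23.4]), 300.5) [ 0.42691895 -0.21769901  0.061     ] [320.90677195 329.37846949]
(array([409.9, 318.4]), array([22.1, 22.9]), 355.0) [ 0.43431591 -0.15245773  0.061     ] [306.16883221 310.54237676]
(array([427.6, 283.2]), array([22. , 27.4]), 431.5) [ 0.49561897 -0.19322159  0.061     ] [342.58652126 310.80288957]
side
(array([325.3, 336.7]), array([20.8, 24.6]), 330.5)
(array([342.4, 318.2]), array([14.3, 18.4]), 162.5)
(array([306.8, 315.3]), array([17.6, 21.9]), 266.5)
(array([321.3, 298.9]), array([16.9, 20.6]), 246.5)
(array([296.8, 296.4]), array([16.4, 21.2]), 240.0)
(array([230.4, 247.2]), array([12.4, 17.7]), 128.5)
(array([242. , 227.6]), array([ 9.7, 17.8]), 106.5)
290 [70, 70, 69, 71, 72, 71, 70, 60, 36, 18, 11, 11, 10, 11, 13, 13, 13, 14, 14, 13, 13, 14, 18, 32, 52, 64, 67, 66, 63, 61]
345 [50, 50, 51, 51, 47, 34, 17, 7, 5, 4, 4, 4, 4, 4, 5, 4, 3, 4, 4, 5, 4, 7, 16, 27, 33, 36, 41, 48, 52, 54]
332 [71, 71, 67, 57, 48, 34, 18, 9, 6, 6, 6, 7, 6, 6, 6, 6, 8, 6, 8, 7, 6, 8, 13, 26, 38, 45, 52, 53, 53, 52]
(289, 306.5) [0.48066837 0.06811171 0.003     ]
(289, 320.5) [0.45376523 0.07022927 0.003     ]
(349, 303.5) [ 0.47409098 -0.04694069  0.027     ]
(349.5, 319.5) [ 0.44399716 -0.0448077   0.027     ]
```

```bash
python3 - <<'E'
from h import *
t=load('top0.png');s=load('side0.png')
for uv in [(373.9,312.6),(390.8,290.3),(429.7,282.1),(410.5,318.4),(451.6,317.9)]:
    p=onz(t,uv,.061);print('spare',uv,p.round(4),proj(s,p)[0].round(1))
print('edges')
for a,z in (((275.7,270.2),.03),((275.5,365.1),.03),((190.6,269.1),.04),((188.4,366.6),.04)): print(a,onz(t,a,z).round(4))
c=s['color'][:,:,::-1]
cv2.imwrite('pics/side0c.png',cv2.resize(c[210:290,195:305],(770,560),interpolation=2))
c=t['color'][:,:,::-1]
cv2.imwrite('pics/top0c.png',cv2.resize(c[340:390,225:295],(770,550),interpolation=2))
E
```

```text
spare (373.9, 312.6) [ 0.4506 -0.0881  0.061 ] [296.6 292.4]
spare (390.8, 290.3) [ 0.4885 -0.1238  0.061 ] [320.7 294.9]
spare (429.7, 282.1) [ 0.4973 -0.1974  0.061 ] [344.5 311.6]
spare (410.5, 318.4) [ 0.4342 -0.1535  0.061 ] [306.4 310.8]
spare (451.6, 317.9) [ 0.4285 -0.2284  0.061 ] [324.7 332.1]
edges
(275.7, 270.2) [0.5497 0.0871 0.03  ]
(275.5, 365.1) [0.3726 0.1004 0.03  ]
(190.6, 269.1) [0.5645 0.2477 0.04  ]
(188.4, 366.6) [0.3841 0.259  0.04  ]
```

View pics/side0c.png

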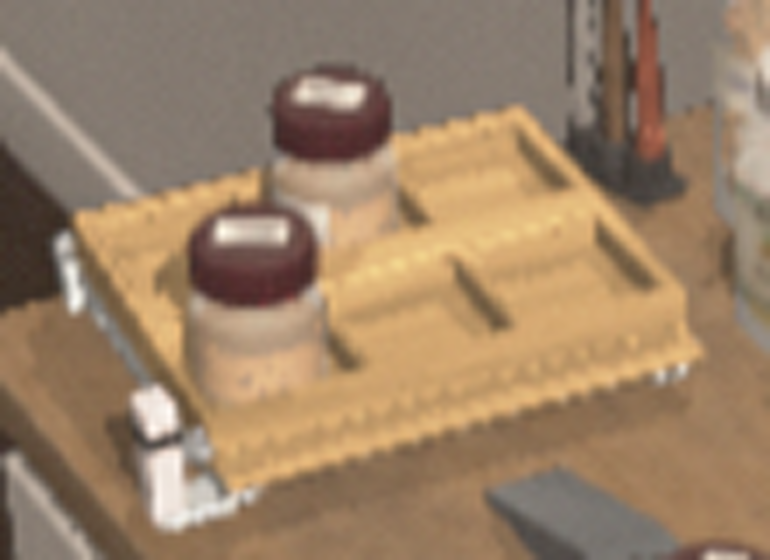

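View pics/top0c.png

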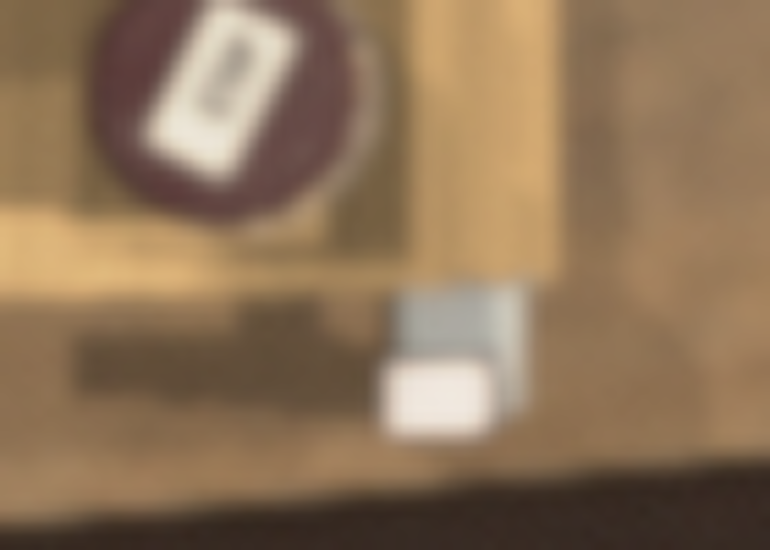

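```bash
python3 - <<'E'
from h import *
t=load('top0.png');s=load('side0.png')
P=onz(t,(264.8,376.1),.046);print('post',P,'side proj top',proj(s,P), 'band proj',proj(s,P-[0,0,.012]), 'seen',160/7+195,440/7+210)
print('far corner',tri(t,(275.9,270),s,(295,260.3)))
print('near corner',tri(t,(275.5,365),s,(228.1,280)))
print('held1 top',tri(t,(204.7,316.1),s,(332/7+195,92/7+210)))
print('held3 top',tri(t,(245.6,347.7),s,(253/7+195,230/7+210)))
E
```

```text
post [0.35510016 0.1200606  0.046     ] side proj top [[216.2731717  267.05019579]] band proj [[216.77680604 271.31938083]] seen 217.85714285714286 272.85714285714283
far corner (array([0.55182614, 0.08787268, 0.01489529]), np.float64(0.0015885653079951284))
near corner (array([0.37308982, 0.10142233, 0.01315669]), np.float64(0.0011755916938327926))
held1 top (array([0.47054886, 0.21502506, 0.08744765]), np.float64(0.0030549954426089747))
held3 top (array([0.40831343, 0.1469557 , 0.08194754]), np.float64(0.001114676603728919))
```

```bash
cat >> h.py <<'E'
from scipy.spatial.transform import Rotation as Ro
UX=np.array([.9973,-.073,0]);UY=np.array([.073,.9973,0])
def st(want=None):
    o=bot.observe();q=o['orientation'];R=Ro.from_quat([q[1],q[2],q[3],q[0]]).as_matrix()
    g=o['ee_pos']+R[:,1]*bot.tcp_to_grasp
    print('t',round(o['time'],2),'tcp',o['ee_pos'].round(4),'grasp',g.round(4),'F',np.round(o['wrist_force'],1),'w',round(o['gripper_width']*.0854,4),'q',o['q'].round(2))
    print(' x',R[:,0].round(3),'y',R[:,1].round(3))
    if want is not None:
        # want: jaw dir (horizontal) ; rotvec to tool x = +-want, y = down
        best=None
        for sg in(1,-1):
            x=np.array(want)*sg;y=np.array([0,0,-1.]);W=np.c_[x,y,np.cross(x,y)]
            r=Ro.from_matrix(W@R.T).as_rotvec()
            print('  rot',r.round(3))
    return o,R
E
python3 - <<'E'
from h import *
st(UX)
E
```

```text
t 0.1 tcp [0.3215 0.6493 0.2305] grasp [0.3216 0.6493 0.2492] F [-0.  -0.1 -0.3] w 0.0853 q [-1.19  0.6  -0.    1.6   0.    0.94 -0.08]
 x [ 0.444  0.896 -0.001] y [-0.001 -0.001 -1.   ]
  rot [ 1.000e-03 -1.000e-03 -1.184e+00]
  rot [1.000e-03 1.000e-03 1.957e+00]
```

```bash
python3 -m pendant '[{"x":0.0116,"y":-0.0565,"wz":-0.099},{"x":0.0116,"y":-0.0565,"wz":-0.099},{"x":0.0116,"y":-0.0565,"wz":-0.099},{"x":0.0116,"y":-0.0565,"wz":-0.099},{"x":0.0116,"y":-0.0565,"wz":-0.099},{"x":0.0116,"y":-0.0565,"wz":-0.099},{"x":0.0116,"y":-0.0565,"wz":-0.099},{"x":0.0116,"y":-0.0565,"wz":-0.099},{"x":0.0116,"y":-0.0565,"wz":-0.099},{"x":0.0116,"y":-0.0565,"wz":-0.099},{"x":0.0116,"y":-0.0565,"wz":-0.099},{"x":0.0116,"y":-0.0565,"wz":-0.099}]'; python3 -c "
from h import *
st(UX)"
```

```text
t 0.1 tcp [0.3215 0.6493 0.2305] grasp [0.3216 0.6493 0.2492] F [-0.  -0.1 -0.3] w 0.0853 q [-1.19  0.6  -0.    1.6   0.    0.94 -0.08]
 x [ 0.444  0.896 -0.001] y [-0.001 -0.001 -1.   ]
  rot [ 1.000e-03 -1.000e-03 -1.184e+00]
  rot [1.000e-03 1.000e-03 1.957e+00]$[0]: bad value
```

```bash
python3 -m pendant '[{"wx":0,"wy":0,"wz":-0.099,"x":0.0116,"y":-0.0565,"z":0,"fingers":0.085},{"wx":0,"wy":0,"wz":-0.099,"x":0.0116,"y":-0.0565,"z":0,"fingers":0.085},{"wx":0,"wy":0,"wz":-0.099,"x":0.0116,"y":-0.0565,"z":0,"fingers":0.085},{"wx":0,"wy":0,"wz":-0.099,"x":0.0116,"y":-0.0565,"z":0,"fingers":0.085},{"wx":0,"wy":0,"wz":-0.099,"x":0.0116,"y":-0.0565,"z":0,"fingers":0.085},{"wx":0,"wy":0,"wz":-0.099,"x":0.0116,"y":-0.0565,"z":0,"fingers":0.085},{"wx":0,"wy":0,"wz":-0.099,"x":0.0116,"y":-0.0565,"z":0,"fingers":0.085},{"wx":0,"wy":0,"wz":-0.099,"x":0.0116,"y":-0.0565,"z":0,"fingers":0.085},{"wx":0,"wy":0,"wz":-0.099,"x":0.0116,"y":-0.0565,"z":0,"fingers":0.085},{"wx":0,"wy":0,"wz":-0.099,"x":0.0116,"y":-0.0565,"z":0,"fingers":0.085},{"wx":0,"wy":0,"wz":-0.099,"x":0.0116,"y":-0.0565,"z":0,"fingers":0.085},{"wx":0,"wy":0,"wz":-0.099,"x":0.0116,"y":-0.0565,"z":0,"fingers":0.085}]' 30; python3 -c "
from h import *
st(UX)"
```

```text
time: 1.6
ee_pos: [0.4592, -0.0461, 0.2279]
orientation: [0.707, -0.705, 0.038, -0.038]
wrist_force: [0.3, 0.6, 0.2]
gripper_width: 0.995
t 1.6 tcp [ 0.4592 -0.0461  0.2279] grasp [ 0.4592 -0.0462  0.2466] F [0.3 0.6 0.2] w 0.085 q [-0.33  0.31  0.4   2.2  -0.2   0.66  0.1 ]
 x [ 0.994 -0.107 -0.001] y [-0.001  0.002 -1.   ]
  rot [-0.002 -0.001  0.034]
  rot [-2.000e-03  3.000e-03 -3.107e+00]
```

```bash
python3 -m pendant '[{"wx":-0.002,"wy":0,"wz":0.034,"x":0.001,"y":0.0177,"z":-0.03,"fingers":0.07},{"wx":0,"wy":0,"wz":0,"x":0,"y":0,"z":-0.045,"fingers":0.07},{"wx":0,"wy":0,"wz":0,"x":0,"y":0,"z":-0.045,"fingers":0.07},{"wx":0,"wy":0,"wz":0,"x":0,"y":0,"z":-0.035,"fingers":0.07},{"wx":0,"wy":0,"wz":0,"x":0,"y":0,"z":-0.0,"fingers":0.07},{"wx":0,"wy":0,"wz":0,"x":0,"y":0,"z":0,"fingers":0.07}]'; python3 -c "
from h import *
st(UX);snap('side','side1.png');snap('top','top1.png')"
```

```text
time: 2.35
ee_pos: [0.4621, -0.0339, 0.0702]
orientation: [-0.706, 0.707, -0.029, 0.031]
wrist_force: [-0.8, -0.8, 1.1]
gripper_width: 0.815
t 2.35 tcp [ 0.4621 -0.0339  0.0702] grasp [ 0.462  -0.0338  0.0889] F [-0.8 -0.8  1.1] w 0.0696 q [-0.17  0.59  0.17  2.33 -0.39  0.25  0.27]
 x [ 0.996 -0.084  0.003] y [ 0.003 -0.001 -1.   ]
  rot [0.001 0.003 0.011]
  rot [ 5.000e-03 -2.000e-03 -3.131e+00]
```

View pics/side1.png

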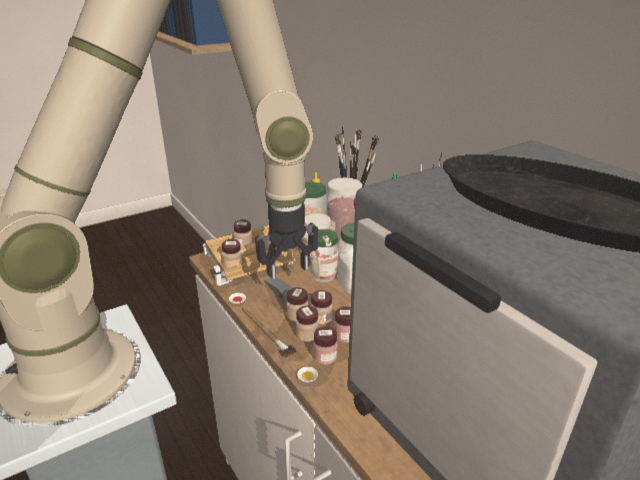

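View pics/top1.png

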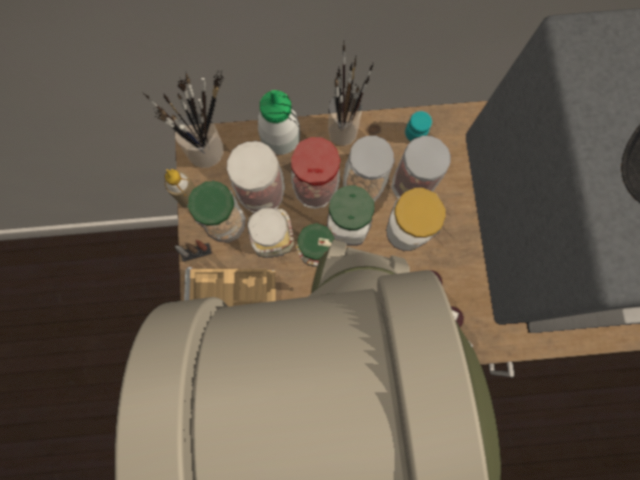

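```bash
python3 -m pendant '[{"wx":0.001,"wy":0.003,"wz":0.011,"x":-0.0017,"y":0.0054,"z":-0.01,"fingers":0.07},{"wx":0,"wy":0,"wz":0,"x":0,"y":0,"z":-0.02,"fingers":0.07},{"wx":0,"wy":0,"wz":0,"x":0,"y":0,"z":-0.018,"fingers":0.07},{"wx":0,"wy":0,"wz":0,"x":0,"y":0,"z":0,"fingers":0.07},{"wx":0,"wy":0,"wz":0,"x":0,"y":0,"z":0,"fingers":0.07}]'; python3 -c "
from h import *
st(UX)"
```

```text
time: 3.08
ee_pos: [0.463, -0.0258, 0.0244]
orientation: [0.707, -0.706, 0.021, -0.027]
wrist_force: [-0.1, -0.4, -0.5]
gripper_width: 0.821
t 3.08 tcp [ 0.463  -0.0258  0.0244] grasp [ 0.4628 -0.0258  0.0431] F [-0.1 -0.4 -0.5] w 0.0701 q [-0.12  0.68  0.08  2.35 -0.43  0.12  0.3 ]
 x [ 0.998 -0.068  0.009] y [ 0.009  0.001 -1.   ]
  rot [-0.001  0.009 -0.005]
  rot [-1.400e-02 -1.000e-03  3.137e+00]
```

```bash
python3 -m pendant '[{"wx":0,"wy":0,"wz":0,"x":-0.002,"y":-0.002,"z":-0.005,"fingers":0.06},{"wx":0,"wy":0,"wz":0,"x":0,"y":0,"z":-0.005,"fingers":0.06},{"wx":0,"wy":0,"wz":0,"x":0,"y":0,"z":0,"fingers":0.06},{"wx":0,"wy":0,"wz":0,"x":0,"y":0,"z":0,"fingers":0.06}]'; python3 -c "
from h import *
st(UX)"
```

```text
time: 3.58
ee_pos: [0.4623, -0.0273, 0.0175]
orientation: [0.707, -0.706, 0.019, -0.028]
wrist_force: [0.3, 0.7, 0.6]
gripper_width: 0.699
t 3.58 tcp [ 0.4623 -0.0273  0.0175] grasp [ 0.4621 -0.0273  0.0362] F [0.3 0.7 0.6] w 0.0597 q [-0.14  0.69  0.12  2.36 -0.74  0.11  0.62]
 x [ 0.998 -0.067  0.012] y [ 0.012  0.001 -1.   ]
  rot [-0.001  0.012 -0.006]
  rot [-2.000e-02 -2.000e-03  3.136e+00]
```

```bash
python3 -m pendant '[{"wx":0,"wy":0,"wz":0,"x":-0.002,"y":0,"z":-0.006,"fingers":0.06},{"wx":0,"wy":0,"wz":0,"x":0,"y":0,"z":-0.004,"fingers":0.06},{"wx":0,"wy":0,"wz":0,"x":0,"y":0,"z":0,"fingers":0.06},{"wx":0,"wy":0,"wz":0,"x":0,"y":0,"z":0,"fingers":0.06}]'; python3 -c "
from h import *
st(UX)"
```

```text
time: 4.08
ee_pos: [0.461, -0.027, 0.0091]
orientation: [0.708, -0.706, 0.019, -0.029]
wrist_force: [-0.0, 1.0, -0.2]
gripper_width: 0.698
t 4.08 tcp [ 0.461  -0.027   0.0091] grasp [ 0.4607 -0.027   0.0278] F [-0.   1.  -0.2] w 0.0596 q [-0.16  0.71  0.14  2.36 -1.04  0.11  0.92]
 x [ 0.998 -0.067  0.014] y [ 0.014  0.002 -1.   ]
  rot [-0.002  0.014 -0.006]
  rot [-2.200e-02 -3.000e-03  3.136e+00]
```

```bash
python3 -m pendant '[{"wx":0,"wy":0,"wz":0,"x":0,"y":-0.001,"z":-0.006,"fingers":0.06},{"wx":0,"wy":0,"wz":0,"x":0,"y":0,"z":0,"fingers":0.02},{"wx":0,"wy":0,"wz":0,"x":0,"y":0,"z":0,"fingers":0.02},{"wx":0,"wy":0,"wz":0,"x":0,"y":0,"z":0,"fingers":0.02},{"wx":0,"wy":0,"wz":0,"x":0,"y":0,"z":0,"fingers":0.02},{"wx":0,"wy":0,"wz":0,"x":0,"y":0,"z":0,"fingers":0.02}]' 30; python3 -c "
from h import *
st(UX);s=snap('side','side2.png')
cv2.imwrite('pics/side2a.png',cv2.resize(s['color'][205:325,190:350,::-1],(800,600),interpolation=2))"
```

```text
time: 4.82
ee_pos: [0.4627, -0.0281, 0.0052]
orientation: [0.708, -0.706, 0.021, -0.028]
wrist_force: [-0.5, 0.0, 0.6]
gripper_width: 0.346
t 4.83 tcp [ 0.4627 -0.0281  0.0052] grasp [ 0.4625 -0.0282  0.0239] F [-0.5  0.   0.6] w 0.0296 q [-0.15  0.72  0.14  2.36 -1.04  0.11  0.92]
 x [ 0.998 -0.069  0.011] y [ 0.011  0.003 -1.   ]
  rot [-0.003  0.011 -0.004]
  rot [-0.017 -0.004  3.138]
```

View pics/side2a.png

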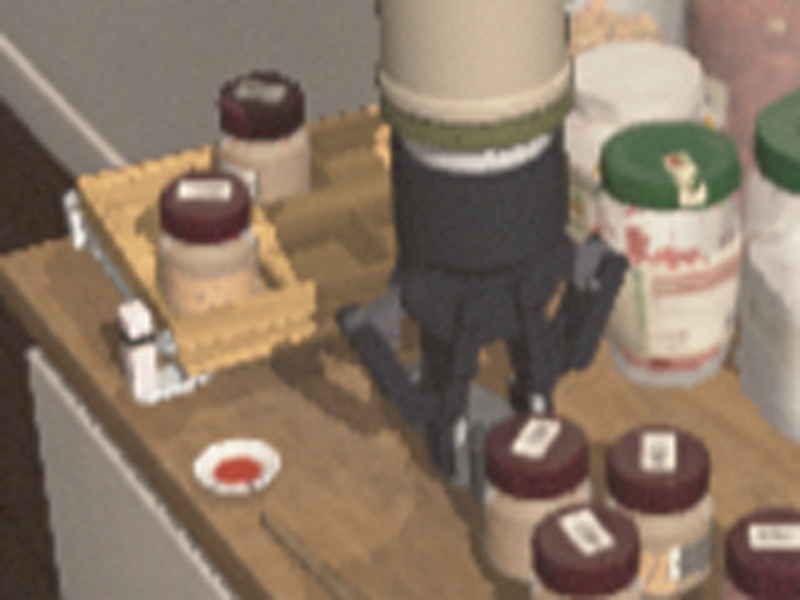

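```bash
python3 -m pendant '[{"wx":0,"wy":0,"wz":0,"x":0.0009,"y":0.01,"z":0,"fingers":0.02},{"wx":0,"wy":0,"wz":0,"x":0.0007,"y":0.01,"z":0,"fingers":0.02},{"wx":0,"wy":0,"wz":0,"x":0.0007,"y":0.01,"z":0,"fingers":0.02},{"wx":0,"wy":0,"wz":0,"x":0.0007,"y":0.01,"z":0,"fingers":0.02},{"wx":0,"wy":0,"wz":0,"x":0.0007,"y":0.01,"z":0,"fingers":0.02},{"wx":0,"wy":0,"wz":0,"x":0,"y":0,"z":0,"fingers":0.02}]' 60; python3 -c "
from h import *
st(UX)"
```

```text
time: 5.62
ee_pos: [0.4669, 0.0252, 0.0053]
orientation: [0.707, -0.706, 0.02, -0.029]
wrist_force: [0.5, -0.5, 2.3]
gripper_width: 0.341
t 5.62 tcp [0.4669 0.0252 0.0053] grasp [0.4667 0.0252 0.024 ] F [ 0.5 -0.5  2.3] w 0.0291 q [-0.28  0.72  0.16  2.35 -1.04  0.12  0.81]
 x [ 0.998 -0.069  0.012] y [ 0.012  0.001 -1.   ]
  rot [-0.001  0.012 -0.004]
  rot [-1.900e-02 -2.000e-03  3.138e+00]
```

```bash
python3 -m pendant '[{"wx":0,"wy":0,"wz":0,"x":0.0004,"y":0.006,"z":0,"fingers":0.02},{"wx":0,"wy":0,"wz":0,"x":0.0004,"y":0.006,"z":0,"fingers":0.02},{"wx":0,"wy":0,"wz":0,"x":0.0004,"y":0.006,"z":0,"fingers":0.02},{"wx":0,"wy":0,"wz":0,"x":0.0004,"y":0.004,"z":0,"fingers":0.02},{"wx":0,"wy":0,"wz":0,"x":0,"y":0,"z":0,"fingers":0.02},{"wx":0,"wy":0,"wz":0,"x":0,"y":0,"z":0,"fingers":0.02}]' 60; python3 -c "
from h import *
st(UX);s=snap('side','side3.png')
cv2.imwrite('pics/side3a.png',cv2.resize(s['color'][205:325,190:350,::-1],(800,600),interpolation=2))"
```

```text
time: 6.38
ee_pos: [0.4683, 0.0401, 0.0056]
orientation: [-0.703, 0.71, -0.023, 0.033]
wrist_force: [1.3, -2.1, 2.6]
gripper_width: 0.342
t 6.38 tcp [0.4683 0.0401 0.0056] grasp [0.4681 0.0403 0.0242] F [ 1.3 -2.1  2.6] w 0.0292 q [-0.34  0.73  0.18  2.35 -1.04  0.12  0.76]
 x [ 0.997 -0.079  0.015] y [ 0.014 -0.009 -1.   ]
  rot [0.009 0.014 0.006]
  rot [ 0.022 -0.014 -3.136]
```

View pics/side3a.png

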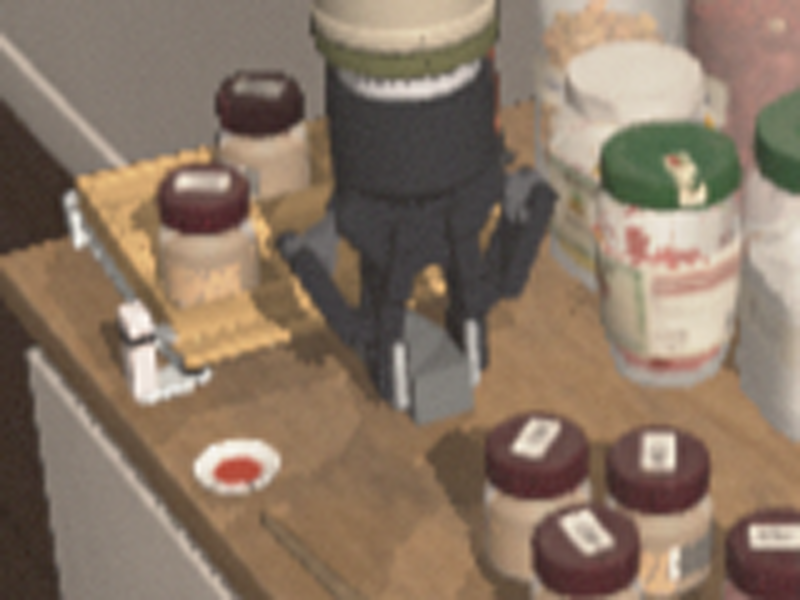

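```bash
python3 -m pendant '[{"wx":0.009,"wy":0,"wz":0.006,"x":0.0004,"y":0.006,"z":-0.001,"fingers":0.02},{"wx":0,"wy":0,"wz":0,"x":0.0004,"y":0.006,"z":0,"fingers":0.02},{"wx":0,"wy":0,"wz":0,"x":0.0004,"y":0.004,"z":0,"fingers":0.02},{"wx":0,"wy":0,"wz":0,"x":0,"y":0,"z":0,"fingers":0.02},{"wx":0,"wy":0,"wz":0,"x":0,"y":0,"z":0,"fingers":0.02}]' 60; python3 -c "
from h import *
st(UX);s=snap('side','side4.png')
cv2.imwrite('pics/side4a.png',cv2.resize(s['color'][205:325,190:350,::-1],(800,600),interpolation=2))"
```

```text
time: 7.05
ee_pos: [0.4692, 0.0467, 0.0058]
orientation: [-0.702, 0.711, -0.023, 0.036]
wrist_force: [0.6, -3.2, 1.5]
gripper_width: 0.338
t 7.05 tcp [0.4692 0.0467 0.0058] grasp [0.4689 0.0469 0.0245] F [ 0.6 -3.2  1.5] w 0.0288 q [-0.35  0.73  0.18  2.35 -1.04  0.12  0.74]
 x [ 0.996 -0.084  0.019] y [ 0.018 -0.012 -1.   ]
  rot [0.012 0.018 0.011]
  rot [ 0.028 -0.019 -3.13 ]
```

View pics/side4a.png

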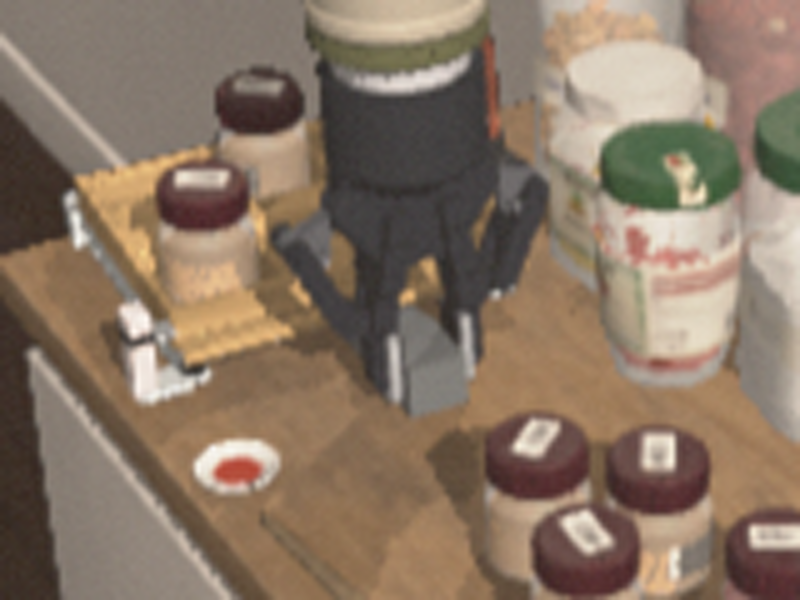

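```bash
python3 -m pendant '[{"wx":0.012,"wy":0.01,"wz":0.011,"x":0.0004,"y":0.010,"z":-0.001,"fingers":0.02},{"wx":0,"wy":0,"wz":0,"x":0.0004,"y":0.010,"z":0,"fingers":0.02},{"wx":0,"wy":0,"wz":0,"x":0,"y":0,"z":0,"fingers":0.02},{"wx":0,"wy":0,"wz":0,"x":0,"y":0,"z":0,"fingers":0.02}]' 60; python3 -c "
from h import *
st(UX);s=snap('side','side5.png')
cv2.imwrite('pics/side5a.png',cv2.resize(s['color'][205:325,190:350,::-1],(800,600),interpolation=2))"
```

```text
time: 7.6
ee_pos: [0.4704, 0.0619, 0.0053]
orientation: [-0.704, 0.709, -0.024, 0.032]
wrist_force: [-0.1, -4.6, 3.5]
gripper_width: 0.337
t 7.6 tcp [0.4704 0.0619 0.0053] grasp [0.4702 0.062  0.024 ] F [-0.1 -4.6  3.5] w 0.0288 q [-0.4   0.73  0.21  2.34 -1.04  0.15  0.71]
 x [ 0.997 -0.079  0.011] y [ 0.011 -0.007 -1.   ]
  rot [0.006 0.011 0.006]
  rot [ 0.017 -0.01  -3.136]
```

View pics/side5a.png

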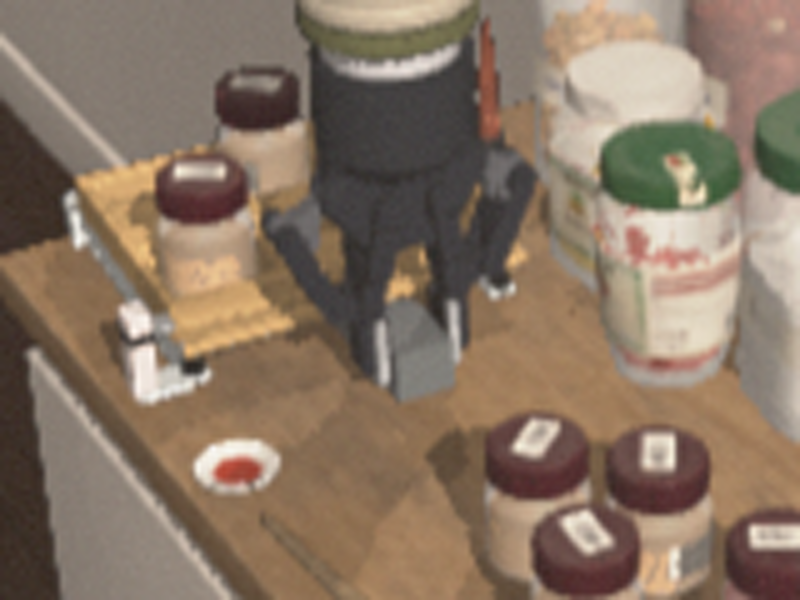

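```bash
python3 -m pendant '[{"wx":0,"wy":0,"wz":0,"x":0,"y":0,"z":0,"fingers":0.05},{"wx":0,"wy":0,"wz":0,"x":0,"y":0,"z":0,"fingers":0.05},{"wx":0,"wy":0,"wz":0,"x":0,"y":0,"z":0,"fingers":0.05},{"wx":0,"wy":0,"wz":0,"x":0,"y":0,"z":0.03,"fingers":0.05},{"wx":0,"wy":0,"wz":0,"x":0,"y":0,"z":0.05,"fingers":0.06},{"wx":0,"wy":0,"wz":0,"x":0,"y":-0.02,"z":0.05,"fingers":0.08},{"wx":0,"wy":0,"wz":0,"x":0,"y":-0.06,"z":0.02,"fingers":0.085},{"wx":0,"wy":0,"wz":0,"x":0,"y":-0.06,"z":0.0,"fingers":0.085},{"wx":0,"wy":0,"wz":0,"x":0,"y":-0.06,"z":0.0,"fingers":0.085},{"wx":0,"wy":0,"wz":0,"x":0,"y":-0.06,"z":0.0,"fingers":0.085},{"wx":0,"wy":0,"wz":0,"x":0,"y":0,"z":0.0,"fingers":0.085}]' 40; python3 -c "
from h import *
st(UX);s=snap('side','side6.png');t=snap('top','top6.png')
cv2.imwrite('pics/side6a.png',cv2.resize(s['color'][210:290,195:305,::-1],(770,560),interpolation=2))
cv2.imwrite('pics/top6a.png',cv2.resize(t['color'][255:385,170:300,::-1],(600,600),interpolation=2))
"
```

```text
time: 9.02
ee_pos: [0.4691, -0.2023, 0.1595]
orientation: [-0.704, 0.709, -0.021, 0.027]
wrist_force: [-0.1, 0.9, -0.4]
gripper_width: 0.995
t 9.03 tcp [ 0.4691 -0.2023  0.1595] grasp [ 0.469  -0.2022  0.1782] F [-0.1  0.9 -0.4] w 0.085 q [-0.18  0.54  0.7   2.19 -0.62  0.6   0.9 ]
 x [ 0.998 -0.068  0.009] y [ 0.009 -0.007 -1.   ]
  rot [ 0.007  0.009 -0.005]
  rot [-0.014  0.011  3.137]
```

View pics/side6a.png

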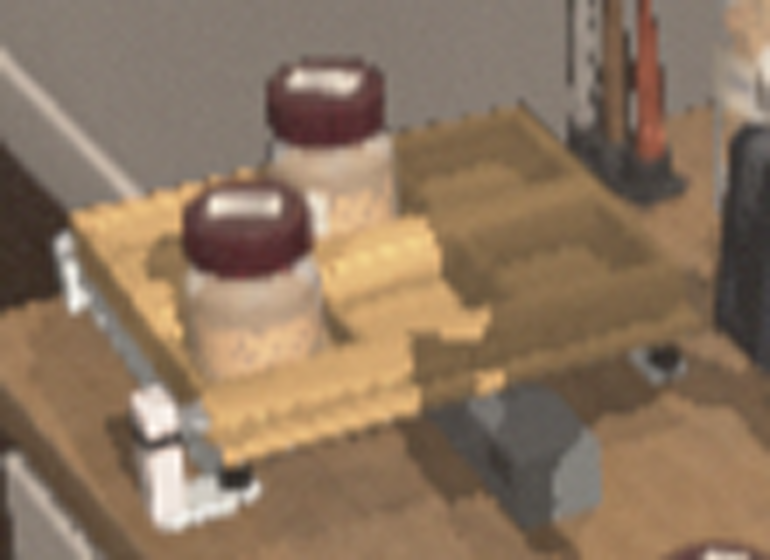

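View pics/top6.png

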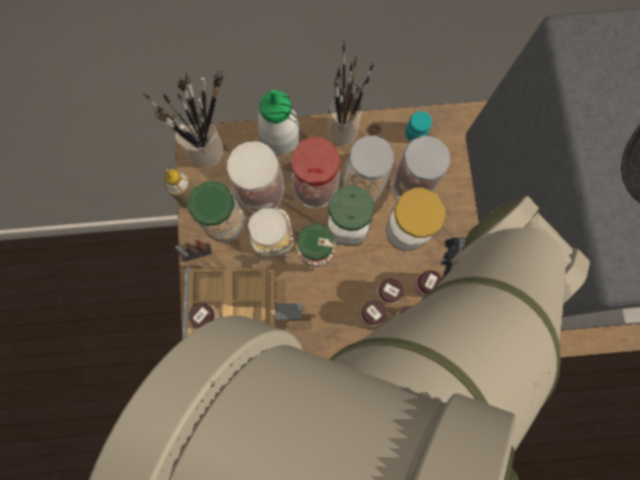

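```bash
python3 - <<'E'
from h import *
s=load('side6.png')
cv2.imwrite('pics/side6b.png',cv2.resize(s['color'][258:290,208:240,::-1],(600,600),interpolation=2))
nc=np.array([.3731,.1014,.0132]);
print(proj(s,nc),[ (a,proj(s,nc+[0,0,a])[0].round(1)) for a in(.008,.011,.014)],'seen',228/7+195,462/7+210)
h=np.array([.4083,.1470,.0819])
for a in (-.045,0,.02,.03):  # residual tilt after lift of .067-a
    th=.067-a
    # rotate about x axis line through hinge; hinge at edge+165mm UY, z .025
    H=np.array([.4625,.0947,.025])+.165*UY
    for p in(nc,h):
        q=H+Ro.from_rotvec(-UX*th).apply(p-H); print(a,q.round(4),proj(s,q)[0].round(1))
print('jar3 label seen',245/7+195,205/7+210,'before',253/7+195,230/7+210)
E
```

```text
[[227.8555671  280.00477259]] [(0.008, array([227.6, 277.2])), (0.011, array([227.4, 276.2])), (0.014, array([227.3, 275.1]))] seen 227.57142857142856 276.0
-0.045 [0.3731 0.1011 0.0317] [227.2 273.6]
-0.045 [0.4088 0.1541 0.0946] [229.4 237. ]
0 [0.3731 0.101  0.0243] [227.5 276.2]
0 [0.4086 0.1511 0.0896] [230.  239.4]
0.02 [0.3731 0.101  0.021 ] [227.6 277.4]
0.02 [0.4085 0.1498 0.0873] [230.3 240.4]
0.03 [0.3731 0.1011 0.0193] [227.7 277.9]
0.03 [0.4085 0.1492 0.0862] [230.4 240.9]
jar3 label seen 230.0 239.28571428571428 before 231.14285714285714 242.85714285714286
```

View pics/side6b.png

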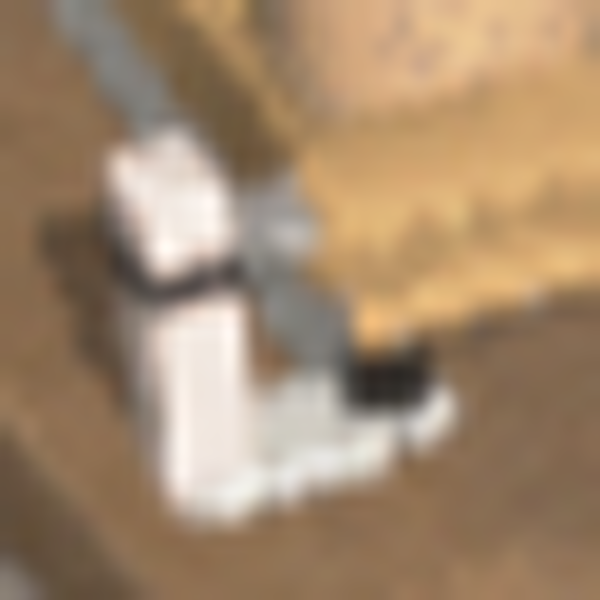

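View pics/top6a.png

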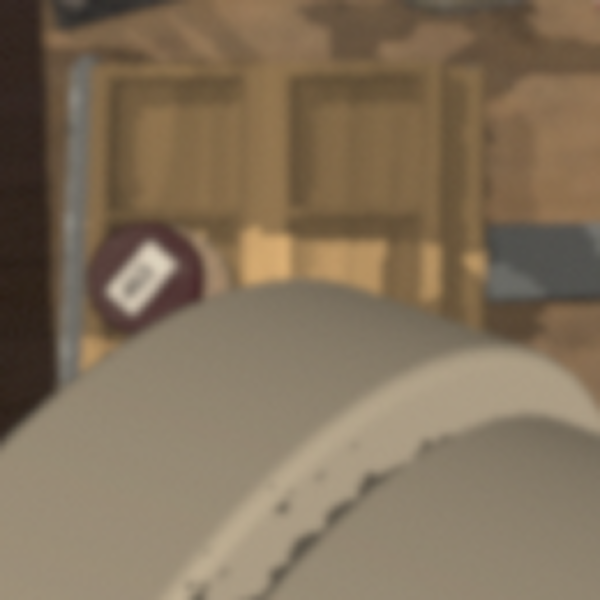

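```bash
python3 - <<'E'
from h import *
t=load('top6.png')
E=np.array([.4625,.0947,0])
H=np.array([.4625,.0947,.025])+.165*UY
for z in (.044,):
  for n,x,y in ((1,0,.125),(2,.058,.125),(4,0,.051),(5,.058,.051)):
    p=E+UX*x+UY*y
    for nm,zz,hw in (('rim',.0425,.0265),):
        for a,b in((-1,-1),(-1,1),(1,-1),(1,1)):
            q=p+UX*hw*a+UY*hw*b;q[2]=zz
            uv=proj(t,q)[0]; print(n,a,b,((uv-[170,255])*600/130).round(0))
print(onz(t,(170+152/4.615,255+283/4.615),.0895))
E
```

```text
1 -1 -1 [237. 350.]
1 -1 1 [105. 352.]
1 1 -1 [240. 218.]
1 1 1 [110. 220.]
2 -1 -1 [240. 205.]
2 -1 1 [110. 207.]
2 1 -1 [243.  76.]
2 1 1 [114.  78.]
4 -1 -1 [422. 347.]
4 -1 1 [290. 349.]
4 1 -1 [422. 215.]
4 1 1 [292. 217.]
5 -1 -1 [422. 203.]
5 -1 1 [292. 205.]
5 1 -1 [423.  74.]
5 1 1 [294.  76.]
[0.46885382 0.21837075 0.0895    ]
```

```bash
python3 -m pendant '[{"wx":0.007,"wy":0.009,"wz":-0.17,"x":0.003,"y":0,"z":0,"fingers":0.06},{"wx":0,"wy":0,"wz":-0.17,"x":0.003,"y":0,"z":0,"fingers":0.06},{"wx":0,"wy":0,"wz":-0.17,"x":0.003,"y":0,"z":0,"fingers":0.06},{"wx":0,"wy":0,"wz":-0.17,"x":0.003,"y":0,"z":0,"fingers":0.06},{"wx":0,"wy":0,"wz":-0.17,"x":0.003,"y":0,"z":0,"fingers":0.06},{"wx":0,"wy":0,"wz":-0.17,"x":0.003,"y":0,"z":0,"fingers":0.06},{"wx":0,"wy":0,"wz":-0.17,"x":0.003,"y":0,"z":0,"fingers":0.06},{"wx":0,"wy":0,"wz":-0.17,"x":0.003,"y":0,"z":0,"fingers":0.06},{"wx":0,"wy":0,"wz":-0.15,"x":0.003,"y":0,"z":0,"fingers":0.06},{"wx":0,"wy":0,"wz":0,"x":0,"y":0,"z":0,"fingers":0.06}]' 40; python3 -c "
from h import *
st(UY);t=snap('top','top7.png');s=snap('side','side7.png')
"
```

```text
time: 10.38
ee_pos: [0.4985, -0.1727, 0.1551]
orientation: [0.5, -0.49, 0.508, -0.502]
wrist_force: [-0.2, 0.6, -0.1]
gripper_width: 0.707
t 10.38 tcp [ 0.4985 -0.1727  0.1551] grasp [ 0.4985 -0.173   0.1738] F [-0.2  0.6 -0.1] w 0.0604 q [-0.44  0.76  1.12  2.16 -0.96  0.87 -0.3 ]
 x [-0.02  -1.    -0.015] y [ 0.004  0.015 -1.   ]
  rot [-0.006 -0.023  3.089]
  rot [-0.015  0.004 -0.053]
```

View pics/top7.png

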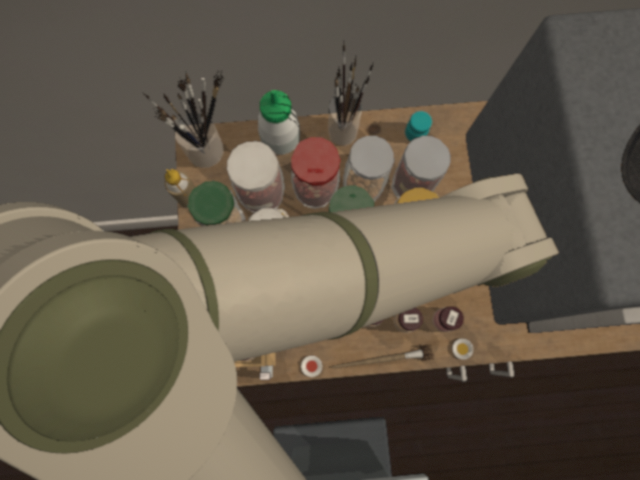

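View pics/side7.png

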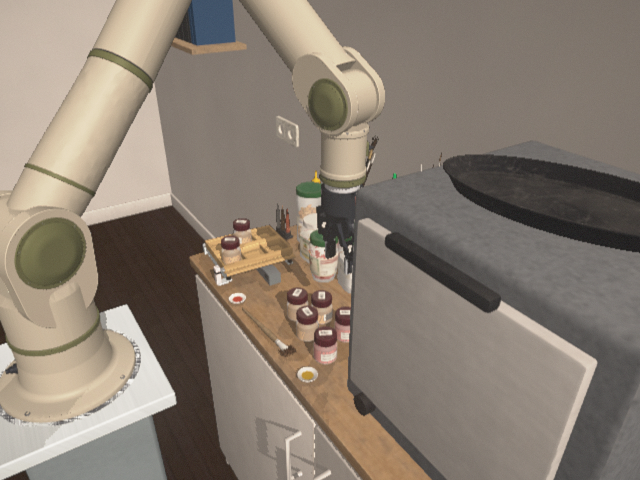

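```bash
python3 -m pendant '[{"wx":-0.015,"wy":0.004,"wz":-0.053,"x":-0.0012,"y":-0.0247,"z":0,"fingers":0.062},{"wx":0,"wy":0,"wz":0,"x":0,"y":0,"z":-0.025,"fingers":0.062},{"wx":0,"wy":0,"wz":0,"x":0,"y":0,"z":-0.03,"fingers":0.062},{"wx":0,"wy":0,"wz":0,"x":0,"y":0,"z":0,"fingers":0.062}]' 40; python3 -c "
from h import *
st(UY)
"
```

```text
time: 10.98
ee_pos: [0.4973, -0.2019, 0.1001]
orientation: [-0.482, 0.482, -0.516, 0.519]
wrist_force: [-0.4, 0.5, 0.4]
gripper_width: 0.725
t 10.97 tcp [ 0.4973 -0.2019  0.1001] grasp [ 0.4973 -0.2019  0.1188] F [-0.4  0.5  0.4] w 0.0619 q [-0.3   0.78  0.94  2.18 -1.03  0.72 -0.28]
 x [-0.071 -0.997  0.002] y [ 0.003 -0.002 -1.   ]
  rot [-0.004  0.004  3.14 ]
  rot [ 0.002  0.003 -0.002]
```

```bash
python3 -m pendant '[{"wx":0,"wy":0,"wz":0,"x":0,"y":0.0045,"z":-0.01,"fingers":0.062},{"wx":0,"wy":0,"wz":0,"x":0,"y":0,"z":-0.03,"fingers":0.062},{"wx":0,"wy":0,"wz":0,"x":0,"y":0,"z":-0.025,"fingers":0.062},{"wx":0,"wy":0,"wz":0,"x":0,"y":0,"z":-0.01,"fingers":0.062},{"wx":0,"wy":0,"wz":0,"x":0,"y":0,"z":0,"fingers":0.062}]' 40; python3 -c "
from h import *
st(UY);s=snap('side','side8.png')
cv2.imwrite('pics/side8a.png',cv2.resize(s['color'][205:385,230:370,::-1],(467,600),interpolation=2))
"
```

```text
time: 11.6
ee_pos: [0.4987, -0.2044, 0.028]
orientation: [-0.481, 0.481, -0.515, 0.522]
wrist_force: [0.4, 0.4, -1.0]
gripper_width: 0.729
t 11.6 tcp [ 0.4987 -0.2044  0.028 ] grasp [ 0.4986 -0.2042  0.0467] F [ 0.4  0.4 -1. ] w 0.0623 q [-0.08  0.78  0.55  2.2  -1.03  0.44 -0.33]
 x [-0.076 -0.997  0.007] y [ 0.007 -0.008 -1.   ]
  rot [ 0.012 -0.012 -3.139]
  rot [0.008 0.008 0.003]
```

View pics/side8a.png

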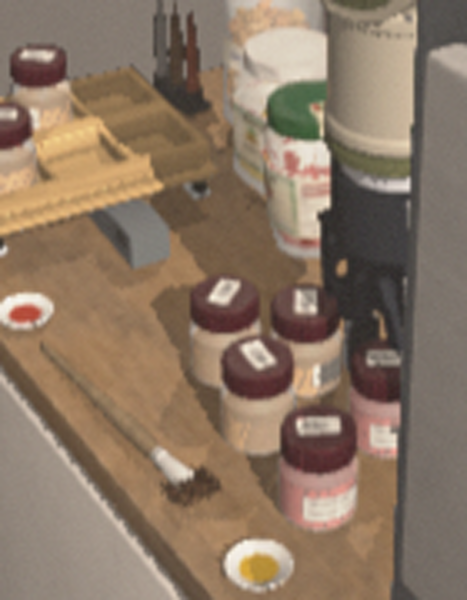

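```bash
python3 -m pendant '[{"wx":0.008,"wy":0.008,"wz":0,"x":-0.001,"y":0.007,"z":-0.003,"fingers":0.062},{"wx":0,"wy":0,"wz":0,"x":0,"y":0,"z":-0.008,"fingers":0.062},{"wx":0,"wy":0,"wz":0,"x":0,"y":0,"z":0,"fingers":0.062}]' 40; python3 -c "
from h import *
st(UY)
"
```

```text
time: 12.02
ee_pos: [0.4986, -0.1973, 0.0179]
orientation: [-0.481, 0.481, -0.518, 0.519]
wrist_force: [-0.4, -0.7, 0.3]
gripper_width: 0.726
t 12.03 tcp [ 0.4986 -0.1973  0.0179] grasp [ 0.4986 -0.1973  0.0366] F [-0.4 -0.7  0.3] w 0.062 q [-0.06  0.79  0.51  2.2  -1.03  0.42 -0.34]
 x [-0.075 -0.997  0.001] y [ 0.    -0.001 -1.   ]
  rot [ 1.00e-03 -2.00e-03 -3.14e+00]
  rot [0.001 0.    0.002]
```

```bash
python3 -m pendant '[{"wx":0,"wy":0,"wz":0,"x":0,"y":0,"z":0,"fingers":0.03},{"wx":0,"wy":0,"wz":0,"x":0,"y":0,"z":0,"fingers":0.03},{"wx":0,"wy":0,"wz":0,"x":0,"y":0,"z":0,"fingers":0.03},{"wx":0,"wy":0,"wz":0,"x":0,"y":0,"z":0,"fingers":0.03},{"wx":0,"wy":0,"wz":0,"x":0,"y":0,"z":0.02,"fingers":0.03},{"wx":0,"wy":0,"wz":0,"x":0,"y":0,"z":0.03,"fingers":0.03},{"wx":0,"wy":0,"wz":0,"x":-0.005,"y":0,"z":0.035,"fingers":0.03},{"wx":0,"wy":0,"wz":0,"x":-0.01,"y":0,"z":0.025,"fingers":0.03},{"wx":0,"wy":0,"wz":0,"x":0,"y":0,"z":0,"fingers":0.03}]' 40; python3 -c "
from h import *
st(UY);s=snap('side','side9.png')
cv2.imwrite('pics/side9a.png',cv2.resize(s['color'][205:385,230:370,::-1],(467,600),interpolation=2))
"
```

```text
time: 13.15
ee_pos: [0.4823, -0.1971, 0.1302]
orientation: [0.48, -0.482, 0.519, -0.518]
wrist_force: [-0.2, -0.4, -1.3]
gripper_width: 0.541
t 13.15 tcp [ 0.4823 -0.1971  0.1302] grasp [ 0.4824 -0.1971  0.1489] F [-0.2 -0.4 -1.3] w 0.0462 q [-0.23  0.64  0.78  2.18 -0.79  0.63 -0.52]
 x [-0.075 -0.997  0.001] y [-0.002 -0.001 -1.   ]
  rot [-3.00e-03 -1.00e-03 -3.14e+00]
  rot [ 0.001 -0.002  0.002]
```

View pics/side9a.png

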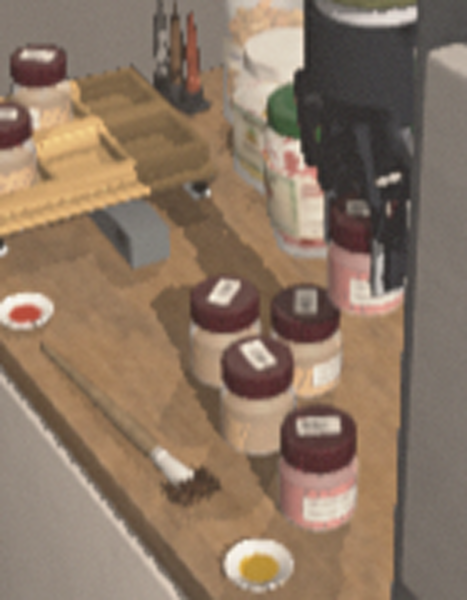

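```bash
python3 -m pendant '[{"wx":0,"wy":0,"wz":0,"x":0,"y":0.03,"z":0,"fingers":0.03},{"wx":0,"wy":0,"wz":0,"x":0,"y":0.045,"z":0,"fingers":0.03},{"wx":0,"wy":0,"wz":0,"x":0,"y":0.045,"z":0,"fingers":0.03},{"wx":0,"wy":0,"wz":0,"x":0,"y":0.045,"z":0,"fingers":0.03},{"wx":0,"wy":0,"wz":0,"x":0,"y":0.045,"z":0,"fingers":0.03},{"wx":0,"wy":0,"wz":0,"x":0,"y":0.045,"z":0,"fingers":0.03},{"wx":0,"wy":0,"wz":0,"x":0,"y":0.045,"z":0,"fingers":0.03},{"wx":0,"wy":0,"wz":0,"x":0,"y":0.045,"z":0,"fingers":0.03},{"wx":0,"wy":0,"wz":0,"x":0,"y":0.04,"z":0,"fingers":0.03},{"wx":0,"wy":0,"wz":0,"x":0,"y":0.01,"z":0,"fingers":0.03},{"wx":0,"wy":0,"wz":0,"x":0,"y":0,"z":0,"fingers":0.03}]' 40; python3 -c "
from h import *
st(UY)
d=load('top0.png')
for uv in [(226,240),(272,255),(205,258)]: print(uv,onz(d,uv,0))
"
```

```text
time: 14.58
ee_pos: [0.4813, 0.2117, 0.1174]
orientation: [0.477, -0.487, 0.518, -0.517]
wrist_force: [-0.1, -0.8, -1.8]
gripper_width: 0.539
t 14.57 tcp [0.4813 0.2117 0.1174] grasp [0.4816 0.2119 0.1361] F [-0.1 -0.8 -1.8] w 0.046 q [-1.07  0.7   0.86  2.18 -0.88  0.68 -1.22]
 x [-0.071 -0.997  0.009] y [-0.012 -0.008 -1.   ]
  rot [0.018 0.012 3.14 ]
  rot [ 0.008 -0.012 -0.002]
(226, 240) [0.62438409 0.18353468 0.        ]
(272, 255) [0.58577428 0.09392807 0.        ]
(205, 258) [0.59147763 0.22712653 0.        ]
```

```bash
python3 -m pendant '[{"wx":0.008,"wy":-0.012,"wz":0,"x":0.02,"y":0.003,"z":0,"fingers":0.03},{"wx":0,"wy":0,"wz":0,"x":0.02,"y":0,"z":0,"fingers":0.03},{"wx":0,"wy":0,"wz":0,"x":0.004,"y":0,"z":0,"fingers":0.03},{"wx":0,"wy":0,"wz":0,"x":0,"y":0,"z":-0.015,"fingers":0.03},{"wx":0,"wy":0,"wz":0,"x":0,"y":0,"z":0,"fingers":0.03}]' 40; python3 -c "
from h import *
st(UY);s=snap('side','side10.png')
cv2.imwrite('pics/side10a.png',cv2.resize(s['color'][185:305,190:350,::-1],(800,600),interpolation=2))
t=snap('top','top10.png')
cv2.imwrite('pics/top10a.png',cv2.resize(t['color'][255:385,170:300,::-1],(600,600),interpolation=2))
"
```

```text
time: 15.2
ee_pos: [0.5291, 0.2094, 0.1009]
orientation: [-0.48, 0.479, -0.519, 0.52]
wrist_force: [-0.1, -0.9, -1.2]
gripper_width: 0.54
t 15.2 tcp [0.5291 0.2094 0.1009] grasp [0.5291 0.2094 0.1196] F [-0.1 -0.9 -1.2] w 0.0461 q [-0.99  0.76  0.83  2.1  -0.91  0.69 -1.2 ]
 x [-0.079 -0.997  0.   ] y [ 0.002 -0.    -1.   ]
  rot [ 3.000e-03 -0.000e+00 -3.135e+00]
  rot [0.    0.002 0.006]
```

View pics/side10a.png

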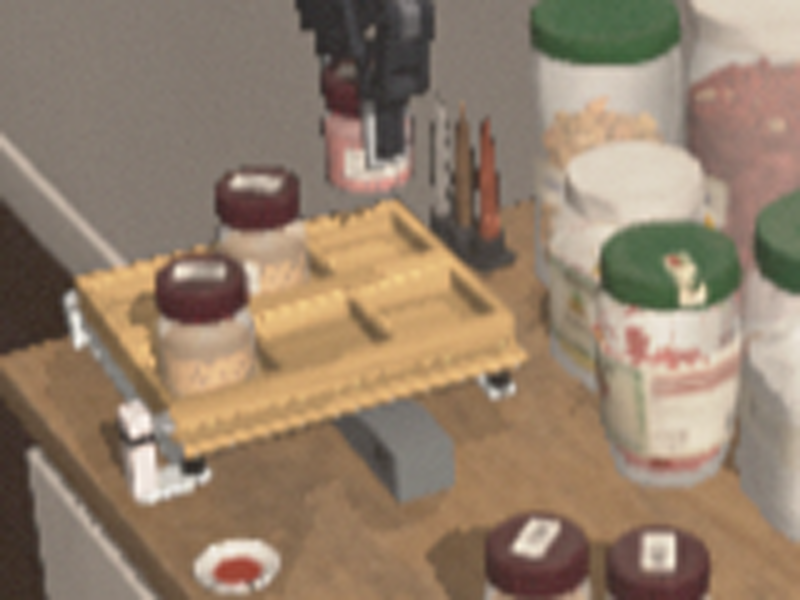

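View pics/top10.png

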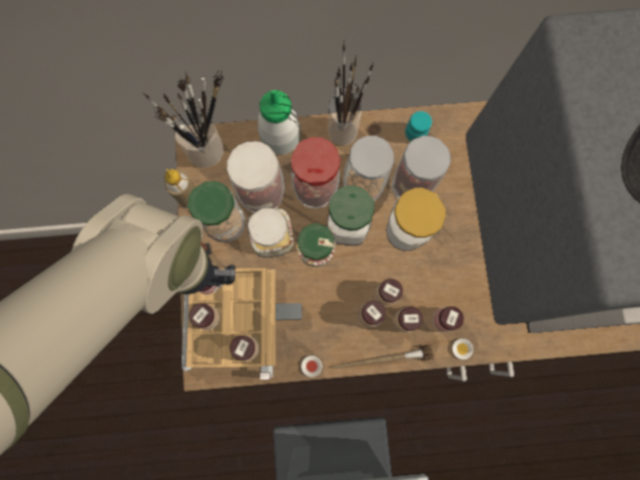

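View pics/top10a.png

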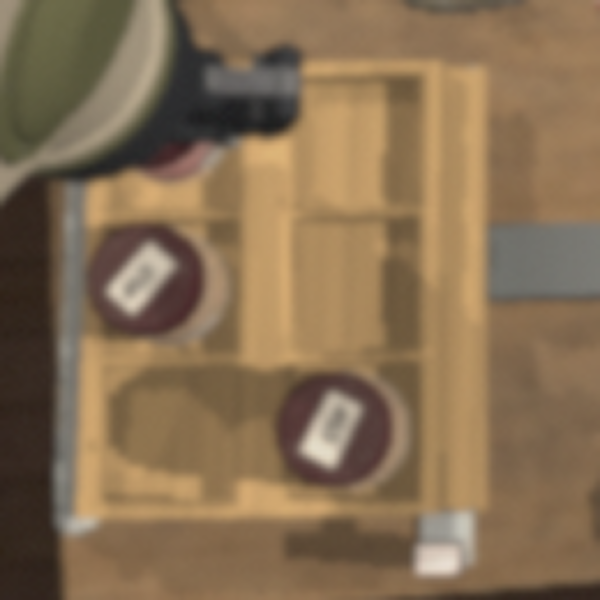

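```bash
python3 -m pendant '[{"wx":0,"wy":0.002,"wz":0.006,"x":-0.001,"y":0.0058,"z":0,"fingers":0.03},{"wx":0,"wy":0,"wz":0,"x":0,"y":0,"z":-0.012,"fingers":0.03},{"wx":0,"wy":0,"wz":0,"x":0,"y":0,"z":-0.012,"fingers":0.03},{"wx":0,"wy":0,"wz":0,"x":0,"y":0,"z":0,"fingers":0.03}]' 40; python3 -c "
from h import *
st(UY)"
```

```text
time: 15.8
ee_pos: [0.5277, 0.2167, 0.0763]
orientation: [-0.482, 0.482, -0.517, 0.517]
wrist_force: [0.5, 0.1, -1.8]
gripper_width: 0.543
t 15.8 tcp [0.5277 0.2167 0.0763] grasp [0.5276 0.2167 0.095 ] F [ 0.5  0.1 -1.8] w 0.0464 q [-0.97  0.78  0.77  2.11 -0.95  0.65 -1.17]
 x [-0.071 -0.997 -0.001] y [ 0.001  0.001 -1.   ]
  rot [-1.00e-03 -1.00e-03  3.14e+00]
  rot [-0.001  0.001 -0.002]
```

```bash
python3 -m pendant '[{"wx":0,"wy":0,"wz":0,"x":0,"y":-0.0015,"z":-0.01,"fingers":0.03},{"wx":0,"wy":0,"wz":0,"x":0,"y":0,"z":-0.01,"fingers":0.03},{"wx":0,"wy":0,"wz":0,"x":0,"y":0,"z":-0.004,"fingers":0.03},{"wx":0,"wy":0,"wz":0,"x":0,"y":0,"z":0,"fingers":0.03}]' 40; python3 -c "
from h import *
st(UY)"
```

```text
time: 16.3
ee_pos: [0.5278, 0.2146, 0.0504]
orientation: [-0.482, 0.482, -0.518, 0.518]
wrist_force: [0.6, -0.1, -0.5]
gripper_width: 0.542
t 16.3 tcp [0.5278 0.2146 0.0504] grasp [0.5278 0.2146 0.0691] F [ 0.6 -0.1 -0.5] w 0.0463 q [-0.93  0.8   0.7   2.12 -0.99  0.59 -1.14]
 x [-0.072 -0.997 -0.   ] y [ 0.001  0.    -1.   ]
  rot [-1.00e-03 -0.00e+00  3.14e+00]
  rot [-0.     0.001 -0.001]
```

```bash
python3 -m pendant '[{"wx":0,"wy":0,"wz":0,"x":0,"y":0,"z":-0.003,"fingers":0.03},{"wx":0,"wy":0,"wz":0,"x":0,"y":0,"z":-0.001,"fingers":0.03},{"wx":0,"wy":0,"wz":0,"x":0,"y":0,"z":0,"fingers":0.03}]' 40; python3 -c "
from h import *
st(UY)"
```

```text
time: 16.68
ee_pos: [0.5281, 0.2147, 0.0466]
orientation: [-0.482, 0.481, -0.517, 0.518]
wrist_force: [-0.3, -0.2, -0.6]
gripper_width: 0.543
t 16.68 tcp [0.5281 0.2147 0.0466] grasp [0.5281 0.2147 0.0653] F [-0.3 -0.2 -0.6] w 0.0464 q [-0.92  0.81  0.68  2.12 -0.99  0.58 -1.14]
 x [-0.072 -0.997 -0.001] y [ 0.001  0.001 -1.   ]
  rot [-2.00e-03 -1.00e-03  3.14e+00]
  rot [-0.001  0.001 -0.001]
```

```bash
python3 -m pendant '[{"wx":0,"wy":0,"wz":0,"x":0,"y":0,"z":0,"fingers":0.057},{"wx":0,"wy":0,"wz":0,"x":0,"y":0,"z":0,"fingers":0.057},{"wx":0,"wy":0,"wz":0,"x":0,"y":0,"z":0,"fingers":0.057},{"wx":0,"wy":0,"wz":0,"x":0,"y":0,"z":0.02,"fingers":0.057},{"wx":0,"wy":0,"wz":0,"x":0,"y":0,"z":0.04,"fingers":0.057},{"wx":0,"wy":0,"wz":0,"x":-0.01,"y":0,"z":0.03,"fingers":0.057},{"wx":0,"wy":0,"wz":0,"x":-0.03,"y":-0.05,"z":0.01,"fingers":0.06},{"wx":0,"wy":0,"wz":0,"x":-0.01,"y":-0.06,"z":0,"fingers":0.06},{"wx":0,"wy":0,"wz":0,"x":0,"y":-0.06,"z":0,"fingers":0.06},{"wx":0,"wy":0,"wz":0,"x":0,"y":-0.06,"z":0,"fingers":0.06},{"wx":0,"wy":0,"wz":0,"x":0,"y":0,"z":0,"fingers":0.06}]' 40; python3 -c "
from h import *
st(UY)
s=snap('side','side11.png')
cv2.imwrite('pics/side11a.png',cv2.resize(s['color'][205:385,190:370,::-1],(600,600),interpolation=2))"
```

```text
time: 18.05
ee_pos: [0.4773, -0.021, 0.1506]
orientation: [-0.484, 0.481, -0.515, 0.519]
wrist_force: [0.5, 0.6, 0.7]
gripper_width: 0.702
t 18.05 tcp [ 0.4773 -0.021   0.1506] grasp [ 0.4772 -0.021   0.1693] F [0.5 0.6 0.7] w 0.0599 q [-0.63  0.56  0.83  2.27 -0.77  0.6  -0.86]
 x [-0.069 -0.998 -0.   ] y [ 0.007 -0.    -1.   ]
  rot [-1.100e-02  1.000e-03  3.137e+00]
  rot [ 0.     0.007 -0.004]
```

View pics/side11a.png

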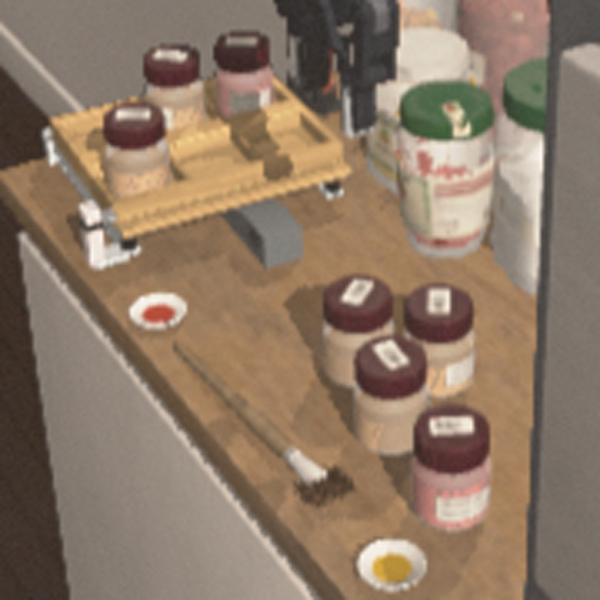

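```bash
python3 -m pendant '[{"wx":0,"wy":0.004,"wz":-0.004,"x":0.004,"y":-0.05,"z":0,"fingers":0.06},{"wx":0,"wy":0,"wz":0,"x":0.004,"y":-0.045,"z":-0.01,"fingers":0.06},{"wx":0,"wy":0,"wz":0,"x":0.002,"y":0,"z":-0.03,"fingers":0.06},{"wx":0,"wy":0,"wz":0,"x":0,"y":0,"z":-0.015,"fingers":0.06},{"wx":0,"wy":0,"wz":0,"x":0,"y":0,"z":0,"fingers":0.06}]' 40; python3 -c "
from h import *
st(UY)"
```

```text
time: 18.73
ee_pos: [0.4901, -0.1085, 0.093]
orientation: [0.486, -0.484, 0.515, -0.514]
wrist_force: [0.7, 0.7, -0.1]
gripper_width: 0.703
t 18.73 tcp [ 0.4901 -0.1085  0.093 ] grasp [ 0.4901 -0.1086  0.1117] F [ 0.7  0.7 -0.1] w 0.0601 q [-0.33  0.66  0.66  2.25 -0.88  0.51 -0.6 ]
 x [-0.058 -0.998 -0.003] y [ 0.001  0.003 -1.   ]
  rot [-2.000e-03 -5.000e-03  3.126e+00]
  rot [-0.003  0.001 -0.015]
```

```bash
python3 -m pendant '[{"wx":-0.003,"wy":0.001,"wz":-0.015,"x":-0.0015,"y":-0.0153,"z":0,"fingers":0.06},{"wx":0,"wy":0,"wz":0,"x":0,"y":0,"z":0,"fingers":0.06},{"wx":0,"wy":0,"wz":0,"x":0,"y":0,"z":-0.02,"fingers":0.06}]' 40; python3 -c "
from h import *
st(UY)"
```

```text
time: 19.1
ee_pos: [0.4903, -0.1234, 0.0748]
orientation: [-0.483, 0.481, -0.516, 0.518]
wrist_force: [0.8, -0.1, -0.5]
gripper_width: 0.7
t 19.1 tcp [ 0.4903 -0.1234  0.0748] grasp [ 0.4903 -0.1234  0.0935] F [ 0.8 -0.1 -0.5] w 0.0597 q [-0.27  0.68  0.61  2.25 -0.92  0.47 -0.55]
 x [-0.071 -0.997  0.   ] y [ 0.004 -0.001 -1.   ]
  rot [-6.000e-03  1.000e-03  3.139e+00]
  rot [ 0.001  0.004 -0.002]
```

```bash
python3 -m pendant '[{"wx":0,"wy":0,"wz":0,"x":-0.0015,"y":0,"z":-0.015,"fingers":0.06},{"wx":0,"wy":0,"wz":0,"x":0,"y":0,"z":-0.015,"fingers":0.06},{"wx":0,"wy":0,"wz":0,"x":0,"y":0,"z":-0.007,"fingers":0.06},{"wx":0,"wy":0,"wz":0,"x":0,"y":0,"z":0,"fingers":0.06}]' 40; python3 -c "
from h import *
st(UY)"
```

```text
time: 19.6
ee_pos: [0.4898, -0.1228, 0.0378]
orientation: [-0.484, 0.481, -0.516, 0.519]
wrist_force: [-1.0, -0.1, -0.6]
gripper_width: 0.704
t 19.6 tcp [ 0.4898 -0.1228  0.0378] grasp [ 0.4897 -0.1228  0.0565] F [-1.  -0.1 -0.6] w 0.0601 q [-0.18  0.72  0.46  2.27 -0.99  0.36 -0.5 ]
 x [-0.07  -0.998 -0.   ] y [ 0.006 -0.    -1.   ]
  rot [-0.009  0.     3.138]
  rot [ 0.     0.006 -0.003]
```

```bash
python3 -m pendant '[{"wx":0,"wy":0.004,"wz":0,"x":-0.001,"y":-0.001,"z":-0.01,"fingers":0.06},{"wx":0,"wy":0,"wz":0,"x":0,"y":0,"z":-0.008,"fingers":0.06},{"wx":0,"wy":0,"wz":0,"x":0,"y":0,"z":0,"fingers":0.06},{"wx":0,"wy":0,"wz":0,"x":0,"y":0,"z":0,"fingers":0.03},{"wx":0,"wy":0,"wz":0,"x":0,"y":0,"z":0,"fingers":0.03},{"wx":0,"wy":0,"wz":0,"x":0,"y":0,"z":0,"fingers":0.03},{"wx":0,"wy":0,"wz":0,"x":0,"y":0,"z":0,"fingers":0.03}]' 40; python3 -c "
from h import *
st(UY)"
```

```text
time: 20.48
ee_pos: [0.49, -0.1237, 0.0216]
orientation: [-0.484, 0.481, -0.516, 0.518]
wrist_force: [-0.0, 0.5, -2.5]
gripper_width: 0.538
t 20.48 tcp [ 0.49   -0.1237  0.0216] grasp [ 0.4899 -0.1237  0.0403] F [-0.   0.5 -2.5] w 0.0459 q [-0.13  0.74  0.39  2.27 -1.    0.31 -0.49]
 x [-0.069 -0.998  0.   ] y [ 0.005 -0.    -1.   ]
  rot [-8.000e-03  1.000e-03  3.138e+00]
  rot [ 0.     0.005 -0.004]
```

```bash
python3 -m pendant '[{"wx":0,"wy":0,"wz":0,"x":0,"y":0,"z":0.02,"fingers":0.03},{"wx":0,"wy":0,"wz":0,"x":0,"y":0,"z":0.035,"fingers":0.03},{"wx":0,"wy":0,"wz":0,"x":-0.005,"y":0,"z":0.035,"fingers":0.03},{"wx":0,"wy":0,"wz":0,"x":-0.005,"y":0.03,"z":0.025,"fingers":0.03},{"wx":0,"wy":0,"wz":0,"x":0,"y":0.045,"z":0.005,"fingers":0.03},{"wx":0,"wy":0,"wz":0,"x":0,"y":0.045,"z":0,"fingers":0.03},{"wx":0,"wy":0,"wz":0,"x":0,"y":0.045,"z":0,"fingers":0.03},{"wx":0,"wy":0,"wz":0,"x":0,"y":0.045,"z":0,"fingers":0.03},{"wx":0,"wy":0,"wz":0,"x":0.005,"y":0.03,"z":0,"fingers":0.03},{"wx":0,"wy":0,"wz":0,"x":0.01,"y":0,"z":0,"fingers":0.03},{"wx":0,"wy":0,"wz":0,"x":0,"y":0,"z":0,"fingers":0.03}]' 40; python3 -c "
from h import *
st(UY)"
```

```text
time: 21.85
ee_pos: [0.4929, 0.1237, 0.1452]
orientation: [-0.483, 0.481, -0.516, 0.518]
wrist_force: [-0.7, -0.9, -1.6]
gripper_width: 0.54
t 21.85 tcp [0.4929 0.1237 0.1452] grasp [0.4928 0.1237 0.1639] F [-0.7 -0.9 -1.6] w 0.0461 q [-0.9   0.6   0.82  2.21 -0.77  0.64 -1.16]
 x [-0.07  -0.998 -0.   ] y [ 0.004  0.    -1.   ]
  rot [-0.007 -0.     3.139]
  rot [-0.     0.004 -0.003]
```

```bash
python3 -m pendant '[{"wx":0,"wy":0.004,"wz":-0.003,"x":0.02,"y":0.0177,"z":0,"fingers":0.03},{"wx":0,"wy":0,"wz":0,"x":0.01,"y":0,"z":-0.015,"fingers":0.03},{"wx":0,"wy":0,"wz":0,"x":0,"y":0,"z":-0.025,"fingers":0.03},{"wx":0,"wy":0,"wz":0,"x":0,"y":0,"z":-0.01,"fingers":0.03},{"wx":0,"wy":0,"wz":0,"x":0,"y":0,"z":0,"fingers":0.03}]' 40; python3 -c "
from h import *
st(UY)"
```

```text
time: 22.48
ee_pos: [0.5221, 0.1348, 0.0928]
orientation: [0.478, -0.48, 0.52, -0.52]
wrist_force: [0.8, 0.3, -0.6]
gripper_width: 0.539
t 22.48 tcp [0.5221 0.1348 0.0928] grasp [0.5222 0.1348 0.1115] F [ 0.8  0.3 -0.6] w 0.0461 q [-0.82  0.7   0.71  2.17 -0.87  0.59 -1.11]
 x [-0.082 -0.997  0.002] y [-0.002 -0.002 -1.   ]
  rot [-3.000e-03 -3.000e-03 -3.133e+00]
  rot [ 0.002 -0.002  0.009]
```

```bash
python3 -m pendant '[{"wx":0.002,"wy":-0.002,"wz":0.009,"x":0.001,"y":0.0065,"z":0,"fingers":0.03},{"wx":0,"wy":0,"wz":0,"x":0,"y":0,"z":0,"fingers":0.03},{"wx":0,"wy":0,"wz":0,"x":0,"y":0,"z":-0.015,"fingers":0.03},{"wx":0,"wy":0,"wz":0,"x":0,"y":0,"z":0,"fingers":0.03}]' 40; python3 -c "
from h import *
st(UY)
t=snap('top','top12.png');s=snap('side','side12.png')
cv2.imwrite('pics/side12a.png',cv2.resize(s['color'][185:305,190:350,::-1],(800,600),interpolation=2))"
```

```text
time: 22.98
ee_pos: [0.5235, 0.1415, 0.0782]
orientation: [-0.482, 0.481, -0.518, 0.518]
wrist_force: [-0.3, 0.1, -1.0]
gripper_width: 0.542
t 22.98 tcp [0.5235 0.1415 0.0782] grasp [0.5235 0.1415 0.0969] F [-0.3  0.1 -1. ] w 0.0463 q [-0.81  0.72  0.68  2.17 -0.9   0.56 -1.09]
 x [-0.072 -0.997 -0.001] y [ 0.002  0.001 -1.   ]
  rot [-3.000e-03 -2.000e-03  3.141e+00]
  rot [-0.001  0.002 -0.001]
```

View pics/side12a.png

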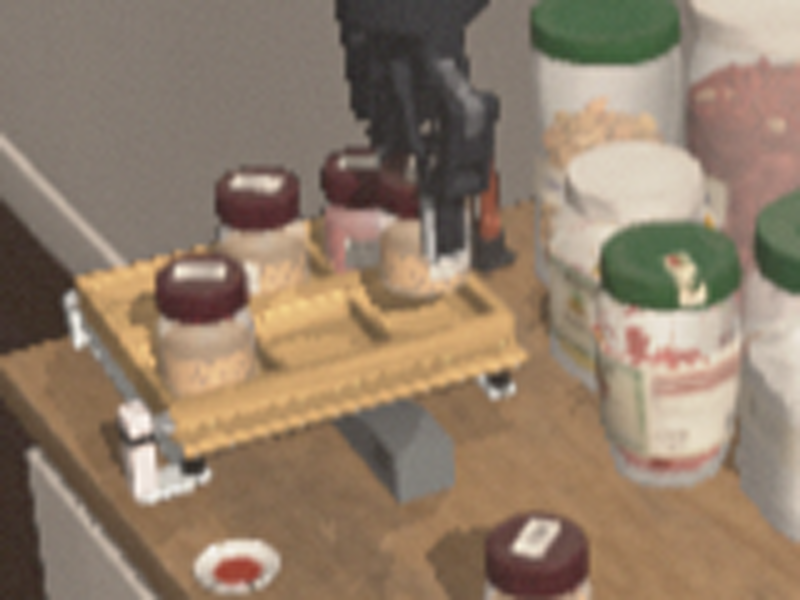

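Alignment looks right; the jar is hanging just above pocket 5. Lower to about 0.050, then look at the force.

```bash
python3 -m pendant '[{"wx":0,"wy":0,"wz":0,"x":0,"y":0,"z":-0.01,"fingers":0.03},{"wx":0,"wy":0,"wz":0,"x":0,"y":0,"z":-0.01,"fingers":0.03},{"wx":0,"wy":0,"wz":0,"x":0,"y":0,"z":-0.004,"fingers":0.03},{"wx":0,"wy":0,"wz":0,"x":0,"y":0,"z":-0.002,"fingers":0.03},{"wx":0,"wy":0,"wz":0,"x":0,"y":0,"z":0,"fingers":0.03}]' 40; python3 -c "
from h import *
st(UY)"
```

```text
time: 23.7
ee_pos: [0.5241, 0.1411, 0.051]
orientation: [-0.482, 0.48, -0.518, 0.518]
wrist_force: [-0.2, -0.5, -1.9]
gripper_width: 0.537
t 23.7 tcp [0.5241 0.1411 0.051 ] grasp [0.524  0.141  0.0697] F [-0.2 -0.5 -1.9] w 0.0459 q [-0.76  0.75  0.61  2.18 -0.96  0.5  -1.04]
 x [-0.073 -0.997 -0.001] y [ 0.003  0.001 -1.   ]
  rot [ 4.000e-03  2.000e-03 -3.142e+00]
  rot [-0.001  0.003  0.   ]
```

```bash
python3 -m pendant '[{"wx":0,"wy":0,"wz":0,"x":0,"y":0,"z":-0.001,"fingers":0.03},{"wx":0,"wy":0,"wz":0,"x":0,"y":0,"z":0,"fingers":0.055},{"wx":0,"wy":0,"wz":0,"x":0,"y":0,"z":0,"fingers":0.055},{"wx":0,"wy":0,"wz":0,"x":0,"y":0,"z":0,"fingers":0.055},{"wx":0,"wy":0,"wz":0,"x":0,"y":0,"z":0.02,"fingers":0.055},{"wx":0,"wy":0,"wz":0,"x":0,"y":0,"z":0.04,"fingers":0.055},{"wx":0,"wy":0,"wz":0,"x":-0.01,"y":0,"z":0.03,"fingers":0.055},{"wx":0,"wy":0,"wz":0,"x":-0.02,"y":-0.05,"z":0.01,"fingers":0.06},{"wx":0,"wy":0,"wz":0,"x":-0.01,"y":-0.06,"z":0,"fingers":0.06},{"wx":0,"wy":0,"wz":0,"x":-0.005,"y":-0.06,"z":0,"fingers":0.06},{"wx":0,"wy":0,"wz":0,"x":-0.005,"y":-0.06,"z":0,"fingers":0.06},{"wx":0,"wy":0,"wz":0,"x":0,"y":0,"z":0,"fingers":0.06}]' 40; python3 -c "
from h import *
st(UY)
t=snap('top','top13.png');s=snap('side','side13.png')
cv2.imwrite('pics/side13a.png',cv2.resize(s['color'][205:385,190:370,::-1],(600,600),interpolation=2))"
```

```text
time: 25.2
ee_pos: [0.4734, -0.0944, 0.1545]
orientation: [-0.485, 0.48, -0.515, 0.519]
wrist_force: [0.4, 1.5, 0.9]
gripper_width: 0.7
t 25.2 tcp [ 0.4734 -0.0944  0.1545] grasp [ 0.4733 -0.0944  0.1732] F [0.4 1.5 0.9] w 0.0598 q [-0.44  0.54  0.77  2.25 -0.71  0.59 -0.78]
 x [-0.069 -0.998 -0.001] y [ 0.008  0.    -1.   ]
  rot [-0.013 -0.     3.138]
  rot [-0.     0.008 -0.004]
```

View pics/side13a.png

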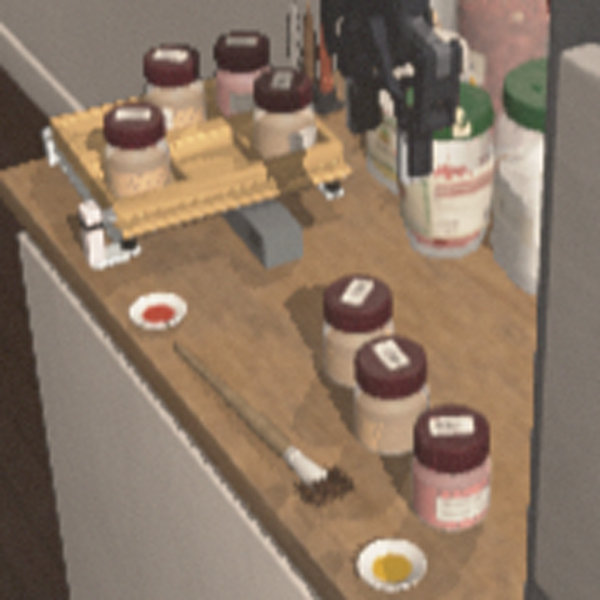

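View pics/top13.png

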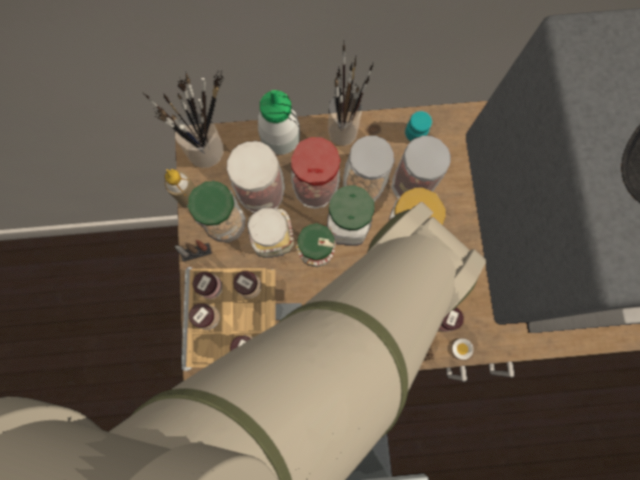

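```bash
python3 -m pendant '[{"wx":0,"wy":0.004,"wz":-0.004,"x":-0.01,"y":-0.045,"z":0,"fingers":0.062},{"wx":0,"wy":0,"wz":0,"x":-0.015,"y":-0.045,"z":0,"fingers":0.062},{"wx":0,"wy":0,"wz":0,"x":-0.015,"y":-0.03,"z":-0.015,"fingers":0.062},{"wx":0,"wy":0,"wz":0,"x":0,"y":0,"z":-0.03,"fingers":0.062},{"wx":0,"wy":0,"wz":0,"x":0,"y":0,"z":-0.01,"fingers":0.062},{"wx":0,"wy":0,"wz":0,"x":0,"y":0,"z":0,"fingers":0.062}]' 40; python3 -c "
from h import *
st(UY)"
```

```text
time: 26.05
ee_pos: [0.4375, -0.2024, 0.0968]
orientation: [0.49, -0.486, 0.512, -0.511]
wrist_force: [0.7, 0.8, 0.0]
gripper_width: 0.723
t 26.05 tcp [ 0.4375 -0.2024  0.0968] grasp [ 0.4375 -0.2025  0.1155] F [0.7 0.8 0. ] w 0.0617 q [-0.07  0.61  0.58  2.29 -0.81  0.45 -0.44]
 x [-0.047 -0.999 -0.005] y [ 0.002  0.005 -1.   ]
  rot [-3.000e-03 -8.000e-03  3.116e+00]
  rot [-0.005  0.002 -0.026]
```

```bash
python3 -m pendant '[{"wx":-0.005,"wy":0.002,"wz":-0.026,"x":-0.009,"y":-0.026,"z":0,"fingers":0.062},{"wx":0,"wy":0,"wz":0,"x":0,"y":0,"z":0,"fingers":0.062},{"wx":0,"wy":0,"wz":0,"x":0,"y":0,"z":-0.015,"fingers":0.062},{"wx":0,"wy":0,"wz":0,"x":0,"y":0,"z":-0.01,"fingers":0.062},{"wx":0,"wy":0,"wz":0,"x":0,"y":0,"z":0,"fingers":0.062}]' 40; python3 -c "
from h import *
st(UY)"
```

```text
time: 26.68
ee_pos: [0.4322, -0.224, 0.0735]
orientation: [-0.485, 0.483, -0.515, 0.516]
wrist_force: [-0.1, 0.5, -0.8]
gripper_width: 0.726
t 26.68 tcp [ 0.4322 -0.224   0.0735] grasp [ 0.4322 -0.224   0.0922] F [-0.1  0.5 -0.8] w 0.062 q [ 0.02  0.65  0.51  2.29 -0.87  0.4  -0.37]
 x [-0.064 -0.998 -0.001] y [ 0.003  0.001 -1.   ]
  rot [-5.000e-03 -2.000e-03  3.133e+00]
  rot [-0.001  0.003 -0.009]
```

```bash
python3 -m pendant '[{"wx":0,"wy":0.002,"wz":-0.009,"x":-0.004,"y":-0.0044,"z":-0.005,"fingers":0.062},{"wx":0,"wy":0,"wz":0,"x":0,"y":0,"z":-0.015,"fingers":0.062},{"wx":0,"wy":0,"wz":0,"x":-0.001,"y":0,"z":-0.013,"fingers":0.062},{"wx":0,"wy":0,"wz":0,"x":0,"y":0,"z":0,"fingers":0.062}]' 40; python3 -c "
from h import *
st(UY)
s=snap('side','side14.png')
cv2.imwrite('pics/side14a.png',cv2.resize(s['color'][205:385,190:370,::-1],(600,600),interpolation=2))"
```

```text
time: 27.18
ee_pos: [0.4273, -0.2288, 0.0404]
orientation: [-0.482, 0.481, -0.518, 0.518]
wrist_force: [1.2, -0.4, 0.0]
gripper_width: 0.726
t 27.18 tcp [ 0.4273 -0.2288  0.0404] grasp [ 0.4273 -0.2289  0.0591] F [ 1.2 -0.4  0. ] w 0.062 q [ 0.11  0.69  0.39  2.3  -0.95  0.31 -0.3 ]
 x [-0.074 -0.997 -0.001] y [ 0.002  0.001 -1.   ]
  rot [ 4.000e-03  1.000e-03 -3.141e+00]
  rot [-0.001  0.002  0.001]
```

View pics/side14a.png

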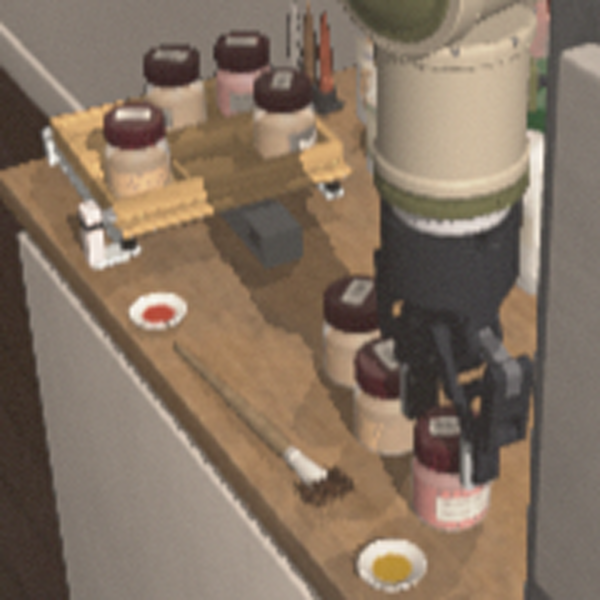

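```bash
python3 -m pendant '[{"wx":0,"wy":0,"wz":0,"x":0.001,"y":0,"z":-0.01,"fingers":0.062},{"wx":0,"wy":0,"wz":0,"x":0,"y":0,"z":-0.01,"fingers":0.062},{"wx":0,"wy":0,"wz":0,"x":0,"y":0,"z":0,"fingers":0.062},{"wx":0,"wy":0,"wz":0,"x":0,"y":0,"z":0,"fingers":0.03},{"wx":0,"wy":0,"wz":0,"x":0,"y":0,"z":0,"fingers":0.03},{"wx":0,"wy":0,"wz":0,"x":0,"y":0,"z":0,"fingers":0.03},{"wx":0,"wy":0,"wz":0,"x":0,"y":0,"z":0,"fingers":0.03}]' 40; python3 -c "
from h import *
st(UY)"
```

```text
time: 28.1
ee_pos: [0.4297, -0.2297, 0.0234]
orientation: [-0.482, 0.48, -0.516, 0.52]
wrist_force: [-0.5, 0.3, -1.8]
gripper_width: 0.54
t 28.1 tcp [ 0.4297 -0.2297  0.0234] grasp [ 0.4296 -0.2297  0.0421] F [-0.5  0.3 -1.8] w 0.0461 q [ 0.16  0.71  0.32  2.3  -0.97  0.25 -0.28]
 x [-0.074 -0.997  0.001] y [ 0.006 -0.001 -1.   ]
  rot [ 9.000e-03 -2.000e-03 -3.141e+00]
  rot [0.001 0.006 0.001]
```

```bash
python3 -m pendant '[{"wx":0,"wy":0.004,"wz":0,"x":0,"y":0,"z":0.02,"fingers":0.03},{"wx":0,"wy":0,"wz":0,"x":0,"y":0,"z":0.035,"fingers":0.03},{"wx":0,"wy":0,"wz":0,"x":0.01,"y":0,"z":0.035,"fingers":0.03},{"wx":0,"wy":0,"wz":0,"x":0.01,"y":0.02,"z":0.035,"fingers":0.03},{"wx":0,"wy":0,"wz":0,"x":0.015,"y":0.045,"z":0.005,"fingers":0.03},{"wx":0,"wy":0,"wz":0,"x":0.005,"y":0.045,"z":0,"fingers":0.03},{"wx":0,"wy":0,"wz":0,"x":0,"y":0.045,"z":0,"fingers":0.03},{"wx":0,"wy":0,"wz":0,"x":0,"y":0.045,"z":0,"fingers":0.03},{"wx":0,"wy":0,"wz":0,"x":0,"y":0.045,"z":0,"fingers":0.03},{"wx":0,"wy":0,"wz":0,"x":0,"y":0.045,"z":0,"fingers":0.03},{"wx":0,"wy":0,"wz":0,"x":0,"y":0.02,"z":0,"fingers":0.03},{"wx":0,"wy":0,"wz":0,"x":0,"y":0,"z":0,"fingers":0.03}]' 40; python3 -c "
from h import *
st(UY)"
```

```text
time: 29.6
ee_pos: [0.4681, 0.0907, 0.1576]
orientation: [-0.481, 0.481, -0.518, 0.519]
wrist_force: [0.5, 0.5, -0.9]
gripper_width: 0.542
t 29.6 tcp [0.4681 0.0907 0.1576] grasp [0.4681 0.0908 0.1763] F [ 0.5  0.5 -0.9] w 0.0463 q [-0.88  0.55  0.84  2.26 -0.74  0.62 -1.13]
 x [-0.074 -0.997  0.001] y [ 0.001 -0.001 -1.   ]
  rot [ 1.000e-03 -1.000e-03 -3.141e+00]
  rot [0.001 0.001 0.001]
```

```bash
python3 -m pendant '[{"wx":0,"wy":0,"wz":0,"x":-0.01,"y":0.035,"z":0,"fingers":0.03},{"wx":0,"wy":0,"wz":0,"x":-0.015,"y":0.04,"z":0,"fingers":0.03},{"wx":0,"wy":0,"wz":0,"x":-0.015,"y":0.035,"z":0,"fingers":0.03},{"wx":0,"wy":0,"wz":0,"x":-0.008,"y":0.01,"z":0,"fingers":0.03},{"wx":0,"wy":0,"wz":0,"x":0,"y":0,"z":0,"fingers":0.03}]' 40; python3 -c "
from h import *
st(UY)"
```

```text
time: 30.22
ee_pos: [0.4199, 0.2082, 0.1583]
orientation: [-0.479, 0.479, -0.519, 0.521]
wrist_force: [1.1, -0.2, -0.9]
gripper_width: 0.538
t 30.23 tcp [0.4199 0.2082 0.1583] grasp [0.4198 0.2083 0.177 ] F [ 1.1 -0.2 -0.9] w 0.0459 q [-1.17  0.56  0.88  2.28 -0.77  0.63 -1.37]
 x [-0.081 -0.997  0.002] y [ 0.003 -0.003 -1.   ]
  rot [ 0.004 -0.004 -3.133]
  rot [0.003 0.003 0.008]
```

```bash
python3 -m pendant '[{"wx":0.003,"wy":0.003,"wz":0.008,"x":-0.0055,"y":0.015,"z":0,"fingers":0.03},{"wx":0,"wy":0,"wz":0,"x":0,"y":0,"z":-0.015,"fingers":0.03},{"wx":0,"wy":0,"wz":0,"x":0,"y":0,"z":-0.025,"fingers":0.03},{"wx":0,"wy":0,"wz":0,"x":0,"y":0,"z":-0.01,"fingers":0.03},{"wx":0,"wy":0,"wz":0,"x":0,"y":0,"z":0,"fingers":0.03}]' 40; python3 -c "
from h import *
st(UY)"
```

```text
time: 30.85
ee_pos: [0.4167, 0.2219, 0.108]
orientation: [0.481, -0.479, 0.519, -0.519]
wrist_force: [0.7, -0.5, -0.6]
gripper_width: 0.541
t 30.85 tcp [0.4167 0.2219 0.108 ] grasp [0.4167 0.2218 0.1267] F [ 0.7 -0.5 -0.6] w 0.0462 q [-1.09  0.63  0.73  2.31 -0.91  0.52 -1.27]
 x [-0.079 -0.997 -0.002] y [ 0.002  0.002 -1.   ]
  rot [ 3.000e-03  3.000e-03 -3.136e+00]
  rot [-0.002  0.002  0.006]
```

```bash
python3 -m pendant '[{"wx":-0.002,"wy":0.002,"wz":0.006,"x":-0.0035,"y":0.0017,"z":0,"fingers":0.03},{"wx":0,"wy":0,"wz":0,"x":0,"y":0,"z":-0.012,"fingers":0.03},{"wx":0,"wy":0,"wz":0,"x":0,"y":0,"z":-0.008,"fingers":0.03},{"wx":0,"wy":0,"wz":0,"x":0,"y":0,"z":0,"fingers":0.03}]' 40; python3 -c "
from h import *
st(UY)
t=snap('top','top15.png');s=snap('side','side15.png')
cv2.imwrite('pics/side15a.png',cv2.resize(s['color'][185:305,190:350,::-1],(800,600),interpolation=2))"
```

```text
time: 31.35
ee_pos: [0.4138, 0.2243, 0.0895]
orientation: [0.482, -0.481, 0.518, -0.518]
wrist_force: [0.2, -0.1, -2.0]
gripper_width: 0.536
t 31.35 tcp [0.4138 0.2243 0.0895] grasp [0.4137 0.2243 0.1082] F [ 0.2 -0.1 -2. ] w 0.0458 q [-1.06  0.65  0.66  2.32 -0.96  0.47 -1.24]
 x [-0.072 -0.997 -0.002] y [ 0.002  0.002 -1.   ]
  rot [-2.000e-03 -3.000e-03  3.141e+00]
  rot [-0.002  0.002 -0.001]
```

View pics/side15a.png

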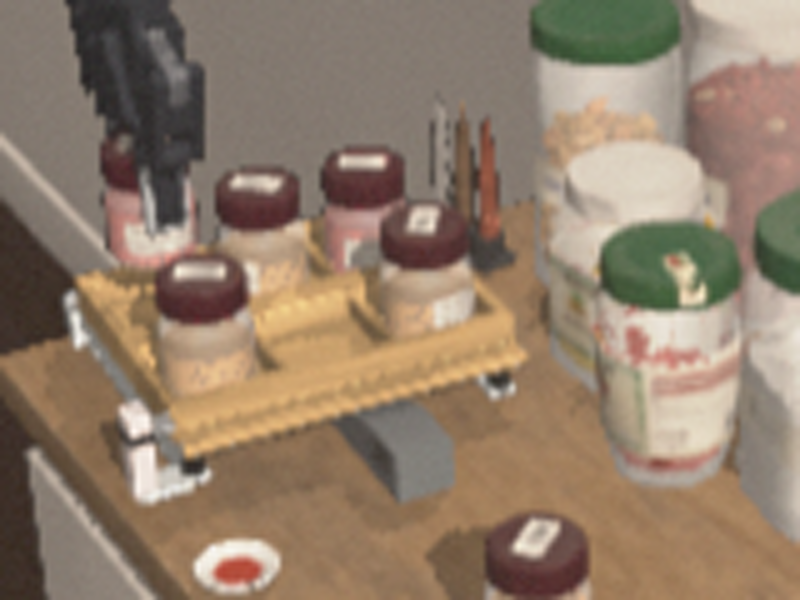

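View pics/top15.png

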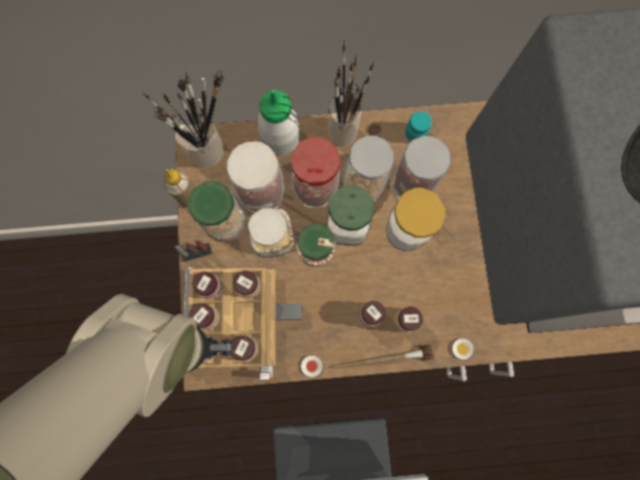

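```bash
python3 -m pendant '[{"wx":0,"wy":0,"wz":0,"x":0,"y":-0.0005,"z":-0.012,"fingers":0.03},{"wx":0,"wy":0,"wz":0,"x":0,"y":0,"z":-0.012,"fingers":0.03},{"wx":0,"wy":0,"wz":0,"x":0,"y":0,"z":-0.008,"fingers":0.03},{"wx":0,"wy":0,"wz":0,"x":0,"y":0,"z":-0.003,"fingers":0.03},{"wx":0,"wy":0,"wz":0,"x":0,"y":0,"z":0,"fingers":0.03}]' 40; python3 -c "
from h import *
st(UY)"
```

```text
time: 32.08
ee_pos: [0.4151, 0.2244, 0.0555]
orientation: [-0.484, 0.48, -0.517, 0.518]
wrist_force: [0.8, -0.8, -2.2]
gripper_width: 0.544
t 32.08 tcp [0.4151 0.2244 0.0555] grasp [0.415  0.2244 0.0742] F [ 0.8 -0.8 -2.2] w 0.0464 q [-0.94  0.67  0.48  2.33 -1.01  0.35 -1.21]
 x [-0.072 -0.997 -0.004] y [ 0.005  0.003 -1.   ]
  rot [-0.007 -0.005  3.14 ]
  rot [-0.003  0.005 -0.001]
```

```bash
python3 -m pendant '[{"wx":-0.003,"wy":0.003,"wz":0,"x":-0.001,"y":0,"z":-0.003,"fingers":0.03},{"wx":0,"wy":0,"wz":0,"x":0,"y":0,"z":-0.001,"fingers":0.03},{"wx":0,"wy":0,"wz":0,"x":0,"y":0,"z":0,"fingers":0.03}]' 40; python3 -c "
from h import *
st(UY)"
```

```text
time: 32.45
ee_pos: [0.4142, 0.2247, 0.0518]
orientation: [-0.482, 0.481, -0.517, 0.518]
wrist_force: [-0.5, 0.2, -1.0]
gripper_width: 0.543
t 32.45 tcp [0.4142 0.2247 0.0518] grasp [0.4141 0.2247 0.0705] F [-0.5  0.2 -1. ] w 0.0464 q [-0.93  0.68  0.47  2.33 -1.01  0.34 -1.21]
 x [-0.071 -0.997 -0.001] y [ 0.002  0.    -1.   ]
  rot [-3.00e-03 -1.00e-03  3.14e+00]
  rot [-0.     0.002 -0.002]
```

Seated height reached; release and retreat.

```bash
python3 -m pendant '[{"wx":0,"wy":0,"wz":0,"x":0,"y":0,"z":0,"fingers":0.055},{"wx":0,"wy":0,"wz":0,"x":0,"y":0,"z":0,"fingers":0.055},{"wx":0,"wy":0,"wz":0,"x":0,"y":0,"z":0,"fingers":0.055},{"wx":0,"wy":0,"wz":0,"x":0,"y":0,"z":0.02,"fingers":0.055},{"wx":0,"wy":0,"wz":0,"x":0,"y":0,"z":0.04,"fingers":0.055},{"wx":0,"wy":0,"wz":0,"x":0,"y":0,"z":0.03,"fingers":0.055},{"wx":0,"wy":0,"wz":0,"x":0.01,"y":-0.05,"z":0.01,"fingers":0.055},{"wx":0,"wy":0,"wz":0,"x":0.015,"y":-0.06,"z":0,"fingers":0.055},{"wx":0,"wy":0,"wz":0,"x":0.015,"y":-0.06,"z":0,"fingers":0.055},{"wx":0,"wy":0,"wz":0,"x":0.005,"y":-0.06,"z":0,"fingers":0.055},{"wx":0,"wy":0,"wz":0,"x":0,"y":-0.04,"z":0,"fingers":0.055},{"wx":0,"wy":0,"wz":0,"x":0,"y":0,"z":0,"fingers":0.055}]' 40; python3 -c "
from h import *
st(UY)
t=snap('top','top16.png');s=snap('side','side16.png')
cv2.imwrite('pics/side16a.png',cv2.resize(s['color'][205:385,190:370,::-1],(600,600),interpolation=2))"
```

```text
time: 33.95
ee_pos: [0.4602, -0.0515, 0.1557]
orientation: [-0.485, 0.482, -0.514, 0.518]
wrist_force: [-0.1, 1.0, 0.0]
gripper_width: 0.644
t 33.95 tcp [ 0.4602 -0.0515  0.1557] grasp [ 0.4601 -0.0515  0.1744] F [-0.1  1.   0. ] w 0.055 q [-0.51  0.5   0.72  2.29 -0.66  0.55 -0.91]
 x [-0.064 -0.998  0.001] y [ 0.006 -0.001 -1.   ]
  rot [-1.000e-02  2.000e-03  3.133e+00]
  rot [ 0.001  0.006 -0.009]
```

View pics/side16a.png

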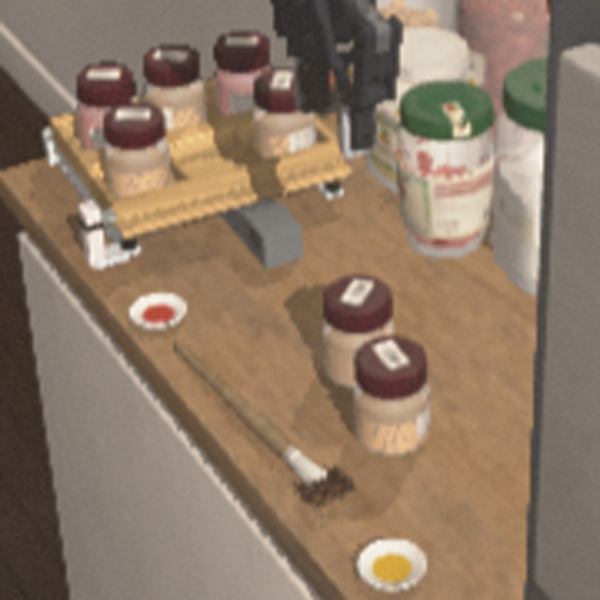

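View pics/top16.png

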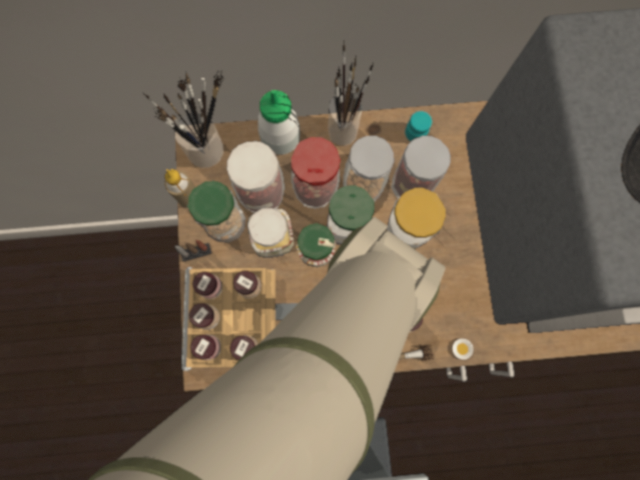

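```bash
python3 -m pendant '[{"wx":0,"wy":0.003,"wz":0.16,"x":-0.002,"y":-0.01,"z":0,"fingers":0.062},{"wx":0,"wy":0,"wz":0.16,"x":-0.002,"y":-0.01,"z":0,"fingers":0.062},{"wx":0,"wy":0,"wz":0.15,"x":-0.002,"y":-0.01,"z":-0.01,"fingers":0.062},{"wx":0,"wy":0,"wz":0,"x":0,"y":0,"z":-0.03,"fingers":0.062},{"wx":0,"wy":0,"wz":0,"x":0,"y":0,"z":-0.015,"fingers":0.062},{"wx":0,"wy":0,"wz":0,"x":0,"y":0,"z":0,"fingers":0.062}]' 40; python3 -c "
from h import *
st([.4218,-.9067,0])"
```

```text
time: 34.8
ee_pos: [0.4547, -0.0678, 0.0981]
orientation: [0.599, -0.597, 0.379, -0.377]
wrist_force: [-0.5, -0.2, 0.3]
gripper_width: 0.727
t 34.8 tcp [ 0.4547 -0.0678  0.0981] grasp [ 0.4547 -0.0679  0.1168] F [-0.5 -0.2  0.3] w 0.0621 q [-0.26  0.56  0.41  2.33 -0.64  0.37 -0.42]
 x [ 0.429 -0.903 -0.004] y [-0.001  0.004 -1.   ]
  rot [-0.004 -0.001 -0.008]
  rot [ 1.000e-03 -7.000e-03  3.134e+00]
```

```bash
python3 -m pendant '[{"wx":-0.004,"wy":0,"wz":-0.008,"x":-0.0041,"y":-0.0203,"z":0,"fingers":0.062},{"wx":0,"wy":0,"wz":0,"x":0,"y":0,"z":0,"fingers":0.062},{"wx":0,"wy":0,"wz":0,"x":0,"y":0,"z":-0.015,"fingers":0.062},{"wx":0,"wy":0,"wz":0,"x":0,"y":0,"z":-0.01,"fingers":0.062},{"wx":0,"wy":0,"wz":0,"x":0,"y":0,"z":0,"fingers":0.062}]' 40; python3 -c "
from h import *
st([.4218,-.9067,0])"
```

```text
time: 35.42
ee_pos: [0.4523, -0.0825, 0.0741]
orientation: [0.599, -0.597, 0.378, -0.377]
wrist_force: [-0.4, 0.4, 0.2]
gripper_width: 0.726
t 35.42 tcp [ 0.4523 -0.0825  0.0741] grasp [ 0.4523 -0.0826  0.0928] F [-0.4  0.4  0.2] w 0.062 q [-0.17  0.6   0.33  2.34 -0.69  0.3  -0.36]
 x [ 0.429 -0.903 -0.002] y [ 0.     0.003 -1.   ]
  rot [-0.003  0.    -0.008]
  rot [-1.000e-03 -4.000e-03  3.133e+00]
```

```bash
python3 -m pendant '[{"wx":-0.003,"wy":0,"wz":-0.008,"x":-0.002,"y":-0.006,"z":0,"fingers":0.062},{"wx":0,"wy":0,"wz":0,"x":0,"y":0,"z":-0.012,"fingers":0.062},{"wx":0,"wy":0,"wz":0,"x":0,"y":0,"z":-0.012,"fingers":0.062},{"wx":0,"wy":0,"wz":0,"x":0,"y":0,"z":-0.005,"fingers":0.062},{"wx":0,"wy":0,"wz":0,"x":0,"y":0,"z":0,"fingers":0.062}]' 40; python3 -c "
from h import *
st([.4218,-.9067,0])
s=snap('side','side17.png')
cv2.imwrite('pics/side17a.png',cv2.resize(s['color'][205:385,190:370,::-1],(600,600),interpolation=2))"
```

```text
time: 36.05
ee_pos: [0.4508, -0.0894, 0.0461]
orientation: [0.596, -0.596, 0.379, -0.382]
wrist_force: [-0.1, -0.6, -0.2]
gripper_width: 0.726
t 36.05 tcp [ 0.4508 -0.0894  0.0461] grasp [ 0.4508 -0.0894  0.0648] F [-0.1 -0.6 -0.2] w 0.062 q [-0.09  0.64  0.24  2.35 -0.73  0.21 -0.31]
 x [ 0.421 -0.907  0.002] y [ 0.003 -0.001 -1.   ]
  rot [0.001 0.003 0.001]
  rot [ 4.000e-03 -2.000e-03 -3.141e+00]
```

View pics/side17a.png

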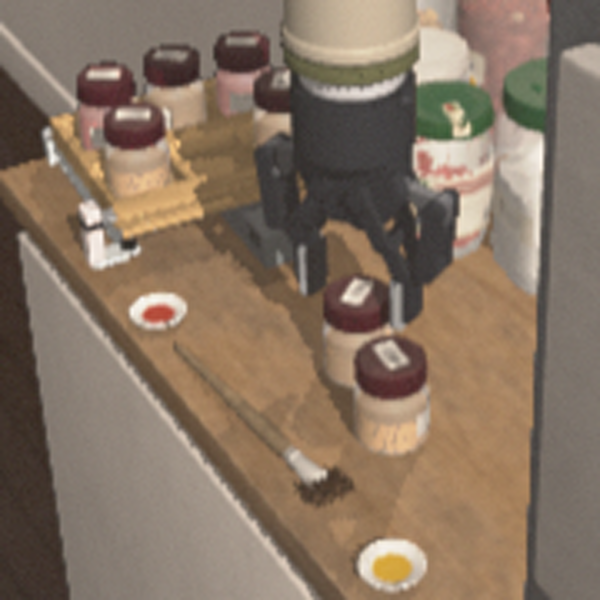

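```bash
python3 -m pendant '[{"wx":0,"wy":0.002,"wz":0,"x":0,"y":0.001,"z":-0.01,"fingers":0.062},{"wx":0,"wy":0,"wz":0,"x":0,"y":0,"z":-0.012,"fingers":0.062},{"wx":0,"wy":0,"wz":0,"x":0,"y":0,"z":-0.003,"fingers":0.062},{"wx":0,"wy":0,"wz":0,"x":0,"y":0,"z":0,"fingers":0.062},{"wx":0,"wy":0,"wz":0,"x":0,"y":0,"z":0,"fingers":0.03},{"wx":0,"wy":0,"wz":0,"x":0,"y":0,"z":0,"fingers":0.03},{"wx":0,"wy":0,"wz":0,"x":0,"y":0,"z":0,"fingers":0.03},{"wx":0,"wy":0,"wz":0,"x":0,"y":0,"z":0,"fingers":0.03}]' 40; python3 -c "
from h import *
st([.4218,-.9067,0])"
```

```text
time: 37.1
ee_pos: [0.4517, -0.0881, 0.0213]
orientation: [-0.596, 0.596, -0.379, 0.381]
wrist_force: [0.4, 0.1, -1.4]
gripper_width: 0.541
t 37.1 tcp [ 0.4517 -0.0881  0.0213] grasp [ 0.4516 -0.088   0.04  ] F [ 0.4  0.1 -1.4] w 0.0462 q [-0.04  0.69  0.16  2.36 -0.78  0.14 -0.28]
 x [ 0.422 -0.907  0.003] y [ 0.003 -0.002 -1.   ]
  rot [0.002 0.003 0.   ]
  rot [ 4.000e-03 -3.000e-03 -3.141e+00]
```

```bash
python3 -m pendant '[{"wx":0,"wy":0,"wz":0,"x":0,"y":0,"z":0.02,"fingers":0.03},{"wx":0,"wy":0,"wz":0,"x":0,"y":0,"z":0.035,"fingers":0.03},{"wx":0,"wy":0,"wz":0,"x":0.003,"y":0,"z":0.035,"fingers":0.03},{"wx":0,"wy":0,"wz":-0.12,"x":0.003,"y":0.02,"z":0.03,"fingers":0.03},{"wx":0,"wy":0,"wz":-0.12,"x":0.003,"y":0.045,"z":0,"fingers":0.03},{"wx":0,"wy":0,"wz":-0.12,"x":0,"y":0.045,"z":0,"fingers":0.03},{"wx":0,"wy":0,"wz":-0.12,"x":0,"y":0.045,"z":0,"fingers":0.03},{"wx":0,"wy":0,"wz":0,"x":0,"y":0.03,"z":0,"fingers":0.03},{"wx":0,"wy":0,"wz":0,"x":0,"y":0,"z":0,"fingers":0.03}]' 40; python3 -c "
from h import *
st(UY)
t=snap('top','top18.png')"
```

```text
time: 38.22
ee_pos: [0.4594, 0.103, 0.1452]
orientation: [-0.485, 0.483, -0.515, 0.516]
wrist_force: [0.5, -0.8, -0.9]
gripper_width: 0.54
t 38.23 tcp [0.4594 0.103  0.1452] grasp [0.4593 0.103  0.1639] F [ 0.5 -0.8 -0.9] w 0.0462 q [-0.87  0.56  0.78  2.28 -0.75  0.57 -1.14]
 x [-0.062 -0.998 -0.   ] y [ 0.003  0.    -1.   ]
  rot [-0.004 -0.     3.131]
  rot [-0.     0.003 -0.011]
```

View pics/top18.png

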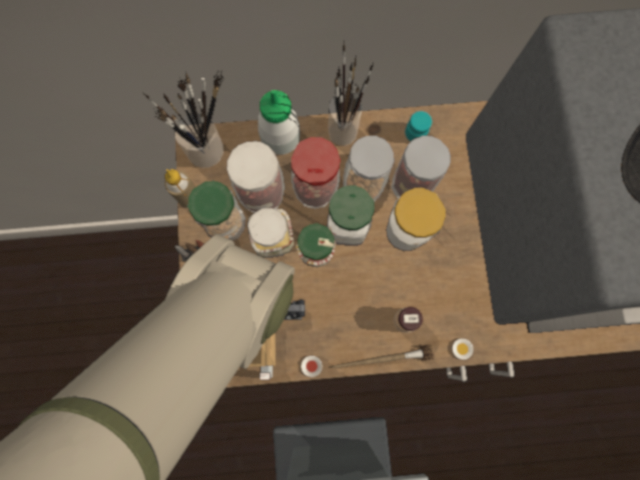

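```bash
python3 -m pendant '[{"wx":0,"wy":0.003,"wz":-0.011,"x":0.004,"y":0.03,"z":0,"fingers":0.03},{"wx":0,"wy":0,"wz":0,"x":0.002,"y":0.008,"z":-0.01,"fingers":0.03},{"wx":0,"wy":0,"wz":0,"x":0,"y":0,"z":-0.02,"fingers":0.03},{"wx":0,"wy":0,"wz":0,"x":0,"y":0,"z":-0.005,"fingers":0.03},{"wx":0,"wy":0,"wz":0,"x":0,"y":0,"z":0,"fingers":0.03}]' 40; python3 -c "
from h import *
st(UY)"
```

```text
time: 38.9
ee_pos: [0.4657, 0.135, 0.1097]
orientation: [-0.479, 0.479, -0.519, 0.521]
wrist_force: [-0.3, 0.5, -1.3]
gripper_width: 0.539
t 38.9 tcp [0.4657 0.135  0.1097] grasp [0.4657 0.1351 0.1284] F [-0.3  0.5 -1.3] w 0.0461 q [-0.87  0.62  0.7   2.28 -0.85  0.52 -1.14]
 x [-0.082 -0.997  0.001] y [ 0.001 -0.001 -1.   ]
  rot [ 1.000e-03 -2.000e-03 -3.133e+00]
  rot [0.001 0.001 0.009]
```

```bash
python3 -m pendant '[{"wx":0,"wy":0,"wz":0.009,"x":0.0003,"y":0.0105,"z":0,"fingers":0.03},{"wx":0,"wy":0,"wz":0,"x":0,"y":0,"z":0,"fingers":0.03},{"wx":0,"wy":0,"wz":0,"x":0,"y":0,"z":-0.015,"fingers":0.03},{"wx":0,"wy":0,"wz":0,"x":0,"y":0,"z":-0.01,"fingers":0.03},{"wx":0,"wy":0,"wz":0,"x":0,"y":0,"z":0,"fingers":0.03}]' 40; python3 -c "
from h import *
st(UY)
s=snap('side','side19.png')
cv2.imwrite('pics/side19a.png',cv2.resize(s['color'][185:305,190:350,::-1],(800,600),interpolation=2))"
```

```text
time: 39.52
ee_pos: [0.4669, 0.1463, 0.0857]
orientation: [-0.482, 0.481, -0.517, 0.519]
wrist_force: [-0.5, 0.2, -0.9]
gripper_width: 0.54
t 39.52 tcp [0.4669 0.1463 0.0857] grasp [0.4669 0.1463 0.1044] F [-0.5  0.2 -0.9] w 0.0461 q [-0.84  0.66  0.63  2.28 -0.91  0.47 -1.1 ]
 x [-0.072 -0.997  0.   ] y [ 0.003 -0.    -1.   ]
  rot [-0.005  0.     3.141]
  rot [ 0.     0.003 -0.001]
```

View pics/side19a.png

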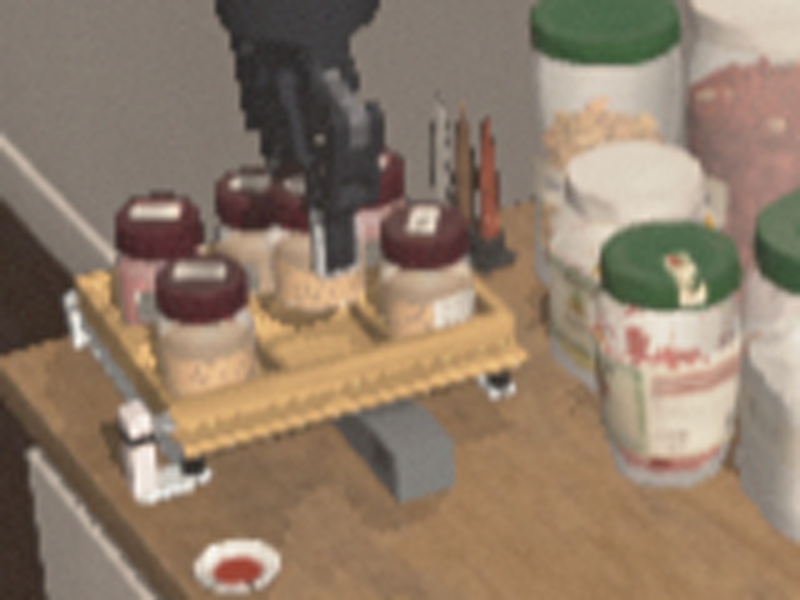

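```bash
python3 -m pendant '[{"wx":0,"wy":0.002,"wz":0,"x":-0.0012,"y":-0.0005,"z":-0.012,"fingers":0.03},{"wx":0,"wy":0,"wz":0,"x":0,"y":0,"z":-0.01,"fingers":0.03},{"wx":0,"wy":0,"wz":0,"x":0,"y":0,"z":-0.008,"fingers":0.03},{"wx":0,"wy":0,"wz":0,"x":0,"y":0,"z":-0.002,"fingers":0.03},{"wx":0,"wy":0,"wz":0,"x":0,"y":0,"z":0,"fingers":0.03}]' 40; python3 -c "
from h import *
st(UY)"
```

```text
time: 40.2
ee_pos: [0.467, 0.1459, 0.0546]
orientation: [-0.483, 0.48, -0.517, 0.519]
wrist_force: [0.3, -0.1, -0.9]
gripper_width: 0.539
t 40.2 tcp [0.467  0.1459 0.0546] grasp [0.4669 0.1458 0.0733] F [ 0.3 -0.1 -0.9] w 0.046 q [-0.76  0.69  0.51  2.29 -0.98  0.38 -1.05]
 x [-0.073 -0.997 -0.001] y [ 0.004  0.001 -1.   ]
  rot [-6.000e-03 -1.000e-03  3.141e+00]
  rot [-0.001  0.004 -0.   ]
```

```bash
python3 -m pendant '[{"wx":0,"wy":0.003,"wz":0,"x":-0.001,"y":0,"z":-0.004,"fingers":0.03},{"wx":0,"wy":0,"wz":0,"x":0,"y":0,"z":-0.001,"fingers":0.03},{"wx":0,"wy":0,"wz":0,"x":0,"y":0,"z":0,"fingers":0.03}]' 40; python3 -c "
from h import *
st(UY)"
```

```text
time: 40.58
ee_pos: [0.4661, 0.1459, 0.0498]
orientation: [-0.482, 0.481, -0.518, 0.518]
wrist_force: [-0.2, 0.3, -0.2]
gripper_width: 0.541
t 40.58 tcp [0.4661 0.1459 0.0498] grasp [0.4661 0.1459 0.0685] F [-0.2  0.3 -0.2] w 0.0462 q [-0.75  0.69  0.49  2.3  -0.99  0.37 -1.05]
 x [-0.072 -0.997 -0.001] y [ 0.001  0.001 -1.   ]
  rot [-2.000e-03 -2.000e-03  3.141e+00]
  rot [-0.001  0.001 -0.001]
```

Release, rise, and retreat forward/right out of both cameras' view of the rack.

```bash
python3 -m pendant '[{"wx":0,"wy":0,"wz":0,"x":0,"y":0,"z":0,"fingers":0.055},{"wx":0,"wy":0,"wz":0,"x":0,"y":0,"z":0,"fingers":0.055},{"wx":0,"wy":0,"wz":0,"x":0,"y":0,"z":0,"fingers":0.055},{"wx":0,"wy":0,"wz":0,"x":0,"y":0,"z":0.02,"fingers":0.055},{"wx":0,"wy":0,"wz":0,"x":0,"y":0,"z":0.04,"fingers":0.055},{"wx":0,"wy":0,"wz":0,"x":0,"y":0,"z":0.05,"fingers":0.055},{"wx":0,"wy":0,"wz":0,"x":-0.01,"y":0.04,"z":0.04,"fingers":0.055},{"wx":0,"wy":0,"wz":0,"x":-0.02,"y":0.055,"z":0.01,"fingers":0.055},{"wx":0,"wy":0,"wz":0,"x":-0.02,"y":0.055,"z":0,"fingers":0.055},{"wx":0,"wy":0,"wz":0,"x":-0.02,"y":0.055,"z":0,"fingers":0.055},{"wx":0,"wy":0,"wz":0,"x":-0.02,"y":0.055,"z":0,"fingers":0.055},{"wx":0,"wy":0,"wz":0,"x":0,"y":0,"z":0,"fingers":0.055}]' 40; python3 -c "
from h import *
st(UY)
t=snap('top','top20.png');s=snap('side','side20.png')
cv2.imwrite('pics/side20a.png',cv2.resize(s['color'][210:330,190:350,::-1],(800,600),interpolation=2))
cv2.imwrite('pics/top20a.png',cv2.resize(t['color'][255:385,170:300,::-1],(600,600),interpolation=2))"
```

```text
time: 42.08
ee_pos: [0.372, 0.4135, 0.2161]
orientation: [0.482, -0.479, 0.518, -0.518]
wrist_force: [0.4, -1.6, -0.2]
gripper_width: 0.648
t 42.08 tcp [0.372  0.4135 0.2161] grasp [0.372  0.4134 0.2348] F [ 0.4 -1.6 -0.2] w 0.0553 q [-1.57  0.59  0.97  2.04 -0.66  0.85 -1.86]
 x [-0.075 -0.997 -0.003] y [ 0.003  0.003 -1.   ]
  rot [ 0.005  0.005 -3.14 ]
  rot [-0.003  0.003  0.002]
```

View pics/side20a.png

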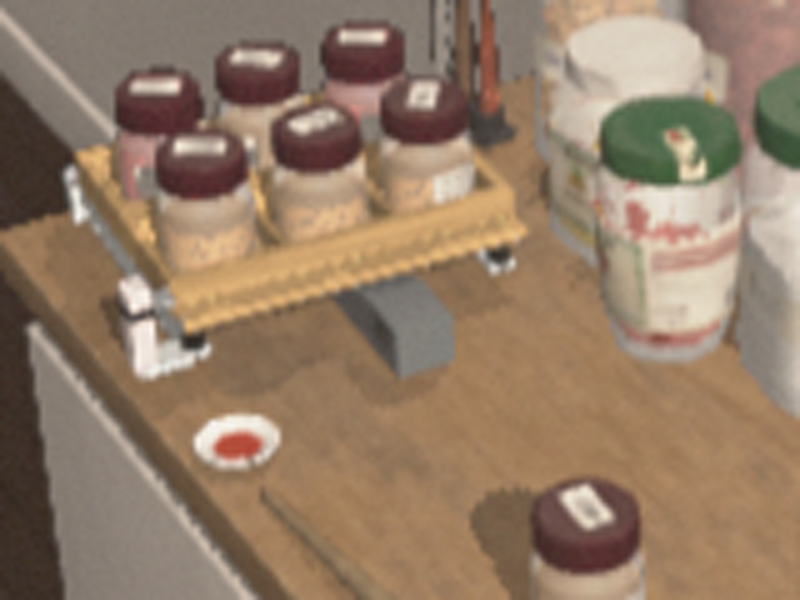

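View pics/top20a.png

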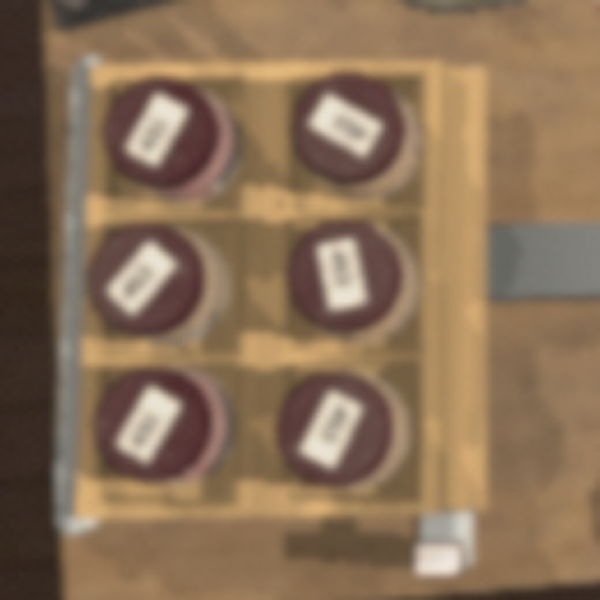

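View pics/top20.png

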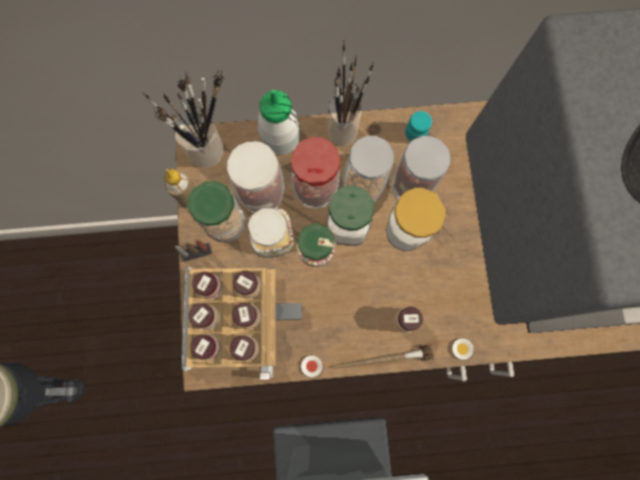

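```bash
python3 - <<'E'
from h import *
t=load('top20.png');s=load('side20.png')
T={0:(155,424),1:(148,280),2:(163,134),3:(335,430),4:(345,276),5:(349,131)}
S={0:(157,86),1:(257,57),2:(362,36),3:(200,146),4:(316,121),5:(424,95)}
E=np.array([.4625,.0947,0]);Y={0:.125,1:.125,2:.125,3:.051,4:.051,5:.051};X=[-.058,0,.058]*2
for i in T:
    a=np.array(T[i])/4.615+[170,255];b=np.array(S[i])/5+[190,210]
    p,g=tri(t,a,s,b);q=E+UX*X[i]+UY*Y[i];print(i,p.round(4),round(g,4),'top-only',onz(t,a,.0895)[:2].round(4),'pocket',q[:2].round(4))
E
```

```text
0 [0.4159 0.2194 0.0898] 0.0009 top-only [0.4155 0.2196] pocket [0.4138 0.2236]
1 [0.4708 0.2193 0.0906] 0.0016 top-only [0.4701 0.2199] pocket [0.4716 0.2194]
2 [0.5268 0.2109 0.0906] 0.0018 top-only [0.5261 0.2115] pocket [0.5295 0.2151]
3 [0.4079 0.1512 0.0902] 0.0014 top-only [0.4073 0.1515] pocket [0.4084 0.1498]
4 [0.4659 0.1438 0.0898] 0.002 top-only [0.465  0.1442] pocket [0.4662 0.1456]
5 [0.5224 0.1385 0.0899] 0.0034 top-only [0.5209 0.1392] pocket [0.5241 0.1413]
```

```bash
python3 -c "
from h import *
print(bot.hand_in())"
```

```text
the job is handed in; nothing more can be done
None
```

The rack is levelled on the chock and all six pockets hold a jar. I handed the job in at about 42 s, with the arm standing clear of everything.

**What I did:** I gripped the chock by its tail and slid it under the deck's free edge until the deck read level, then let go; it stayed in place. I then put four spares into the empty pockets 2, 5, 0 and 4, in that order. The jars already in pockets 1 and 3 were left alone.

**Last checks:**
- **Deck level:** the deck's near corner showed at pixel (227.4, 276) in the side view. A level deck predicts (227.5, 276.2), so it is level to about ±1.3 mm. I judged this from the deck corner because the pointer tip was too small to measure directly.
- **Jars seated:** all six lid tops came out at 0.090–0.091 m from the two views, so every jar is fully down. Each jar's middle is within about 5 mm of its estimated pocket point, the largest offset being pocket 2.
- **Surplus jar:** it still stands upright on the cabinet top, at pixel (410, 318) in the top view. I saw no spare knocked aside during the run.

No final check failed. While sliding the chock, small steps fell short against the deck's load, so I finished with larger ones. By the chock's position it ended about 3 mm deeper than planned, which would put the pointer about 0.8 mm high, still inside the 3 mm limit.

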